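# Load the end block on a bent casting core

### The arm

A 6-joint arm with a two-finger parallel gripper is mounted at the origin on a cart in front of the work surface, level with it; the furniture and walls round the work are solid. World frame = base frame: x ahead of the robot, y to its left, z up, the work surface at z = 0. Lengths are in mm, angles in rad, forces in N, time in s.
With the tool pointing down it reaches from about 275 to 750 mm from the base axis. Payload 10.2 kg.
Tool frame: the origin (TCP) lies on the front face of the gripper's body, between the roots of the fingers; the fingertips stand 73 mm ahead of it and the grasp point (between the pads) lies ctrl.grip_depth ahead of it (ctrl.grip_depth is the distance from the TCP to the grasp point, in mm); z points along the fingers, y is the direction in which the jaws open and shut (so a half turn about z gives the same grasp; the last joint's range is limited). The gripper opens to 85 mm and grips with 20 to 120 N. Pads are 22 mm wide; open, the fingers measure 114 mm over their backs; the gripper's body (76 mm by 85 mm) begins 54 mm behind the grasp point. The pads swing forward as they close: fully open they stand 13 mm farther back than shut.
Start: joints at [1.024, 0.313, 1.498, -0, 1.331, -0.223], TCP at [167.053, 497.72, 303.894] pointing down, gripper open.
Joint ranges: [-2.94, 2.94], [-0.97, 2.17], [0.19, 2.56], [-1.23, 4.37], [0.02, 3.11], [-2.88, 2.88]. Speed limits (rad/s): [2.39, 2.39, 3.01, 3.14, 3.14, 3.14].

### API

Orientations are given as a unit quaternion [w, x, y, z].
In Python, from rig import readout, capture, ctrl, nets gives the robot as it stands. The module is installed in compiled form; this text tells all that it offers.
- The arm moves only by the tool apply_moves, never from a script. Its argument "targets" is a list of rows, each a list of 4 numbers: the shift along the tool's x, y, z in cm, then the turn about the tool's z in degrees. A call has 1 to 8 rows; each row shifts and turns the commanded pose from where the row before left it, along the tool's axes as they then stand; what a row does not reach is not made up. A row lasts 1/10 s, in which the tool goes at most 50 mm and 8.59 degrees, less where a joint would pass 70% of its speed; a pose out of reach is approached as far as the arm can. A call with a gripper value outside its range is refused whole. "grip" is the finger opening in cm, from 0 to 8.54, set as the call begins (left out, the last holds). The fingers move at their own pace and stop on an object; "force" is the grip in N (left out, the last holds). Time passes only in rows, so rows that do not move let the fingers close. It gives the time, the measured TCP pose, the force and the opening at its end, in the units of the state.
- readout.sense(): the state, without advancing time (a new reading comes with each control period).
- capture(name): name is "side" or "top" or "wrist"; returns a dict with "img" (400x640x3 uint8, red, green, blue), "fov_y" (degrees; the focal length in pixels is half the picture's height over the tangent of half this angle, whatever the lens; pixels are square), "cx", "cy" (the principal point, pixels), "D" ([k1, k2, p1, p2, k3] as OpenCV has them; the pictures are not rectified), "eye" and "rotation" of the camera in the world. Camera axes: x right, y down, z forward; pixel columns grow to the right and rows downward; lengths in mm; the calibration is good to about 2 mm. A picture is of the moment at which its call begins. There is no depth.
- ctrl.finish_job(): hands the job in, once; it reports no verdict.
Trained networks look in the newest picture that a camera, given by its name, has taken for a name from the list of things; names that differ only in an ending like _2 or _b are one class to them, and where a whole thing is asked for, a point or a joint stands for the part that bears it (a point fixed in the world has none). Each returns a list of dicts, best first, with "score" (0 to 1); they miss things now and then, are a little off and sometimes report something else, mostly with a low value. They report only what shows in the picture. A call takes as long as a camera call.
- nets.boxes_of(camera, target): "location" ([column, row] as shares, 0 to 1, of the picture: columns of its width, rows of its height, amid what is visible of it).
The state is a dict: "time_s": time; "joints": joint angles; "dq": joint speeds; "tau": joint torques, N m; "eef_pos": TCP position; "ee_rot": TCP orientation; "force": force on the tool from outside, world axes, zero at the start; "wrist_torque": the same for the moment, N m; "grip_width": opening from 0.0 (shut) to 1.0 (fully open).
Only numpy, scipy, OpenCV 4.12 (cv2) and the standard library are available. Lean on these libraries where they do the work, as an engineer would, in place of code of your own. Each camera call takes 0.05 s, during which the arm holds its last target.

### The job

Load the casting jig: pick up the loose bored end block, thread it onto the free end of the jig's bent rod, ease it round the bend, turning it as the rod turns, and press it fully home against the shoulder so that the spring catch drops behind it; then let go. Work by feel and gently: the rod's head is clamped by hand at a slightly different angle each time, and the block must never be forced against the rod, the shoulder or the catch. Leave the mould halves, the clamp and the wax bottle where they are.

Things in the scene. Friction and masses are not known exactly. Their poses are not given: they have to be found in the camera images.
- stand: casting jig bolted to the bench: dark base plate, aluminium pillar, green head carrying a bent steel rod that runs level, its axis 130 mm above the bench. Origin on the pillar's axis at bench height; z up, x along the rod's straight root, away from the head. Head and rod swivel about the pillar's axis and are clamped by hand up to 4 degrees either way of the drawing; that angle is not measured
- rod_tip (a point): free end of the rod by the drawing (swivel 0): (132, 52, 130) mm in the stand's frame; the swivel puts the real end up to 9 mm away, 7 mm of it sideways. Rod 12 mm in diameter, flat end with a 1.5 mm chamfer; from the end inwards 14 mm straight, then a level bend of 80 mm radius (axis) through 60 degrees, turning right (clockwise from above), then a straight root to the shoulder
- mid_bend (a point): middle of the bend on the rod's axis by the drawing, (96, 10.7, 130) mm in the stand's frame; the axis points 30 degrees left of the stand's x here. The bend starts at (56, 0) mm, has its centre at (56, 80) mm and ends at (125.3, 40) mm; up to 6 mm off by the swivel
- home (a point): where the middle of the block's bore lies when home, by the drawing: (38, 0, 130) mm in the stand's frame, on the straight root; up to 2.5 mm to the side by the swivel. The shoulder is a 23 mm steel collar with its face at x = 25 mm; the green head behind it is 36 mm wide and 36 mm high. The head is rigid when clamped
- end_block: loose arched brass block with a copper-lined round bore; 36 mm wide (its x), 26 mm long (its y, the bore's axis), 40 mm high, about 200 g. Origin: centre of its flat foot. Both ends are alike. Flat sides up to 30 mm, round top. It stands on its foot at the left of the bench, bore roughly along world y
- bore (a point): middle of the block's bore, on its axis, 22 mm above the foot. The bore is 15 mm wide: 1.5 mm of play all round the straight rod, about 1 mm in the bend
- catch (a joint): sprung steel lever over the rod's root, hinged on the head, red thumb tab behind; 0 = down, grows as it lifts (rad). 9 mm wide, in line with the rod; its sloped nose reaches out to x = 75 mm, and the block pushed under it lifts it by about 0.1 (a push of 2 to 5 N). It drops by itself when the block is home, 2 mm behind the block's rear face. Lever top 26 mm above the rod's axis, tab 33 mm
- mould_half_a: blue silicone mould half, 60 x 85 x 24 mm, lying at the front edge; bystander; origin at the centre of its underside
- mould_half_b: second blue silicone mould half, 60 x 85 x 24 mm, farther left; bystander; origin at the centre of its underside
- g_clamp: blue G clamp lying flat, 87 x 106 x 19 mm, near the front edge; bystander; origin at the centre of its underside
- wax_bottle: tall white bottle with a white cap, 66 mm wide, 175 mm high; bystander at the back left; origin at the centre of its underside

How it is judged:
By the outcome, as a careful person would: the job done as asked, in the order asked, and still so for the second after the job is handed in, with the robot touching nothing.
It also fails if it takes over 67 s, if anything falls off the work surface, if the arm or the gripper's body presses on something with over 40 N, if the wrist force passes 120 N, or if a joint passes its speed limit or range.

## Working session

There is one attempt and no reset: what is moved stays moved. The work goes in short steps, Python scripts to look and compute and a tool call to move; the robot and the scene stay as the last step left them, time stands still between calls to the robot, and variables do not carry over. Pictures are saved under pics/ and viewed, and the job is handed in when it is done.

Besides the shell and the picture viewer there is one more tool, called after "Call:" as name(argument=value, ...), one argument or row to a line, values as JSON. apply_moves: Moves the arm, as the interface text tells. Its arguments: {"type":"object","properties":{"targets":{"type":"array"},"grip":{"type":"number"},"force":{"type":"number"}},"required":["targets"]}

```bash
mkdir -p pics; ls; python3 - <<'E'
from rig import readout, capture, ctrl, nets
import cv2
s=readout.sense(); print(s); print(ctrl.grip_depth)
for n in ["side","top","wrist"]:
    c=capture(n); cv2.imwrite(f"pics/{n}0.png",c["img"][:,:,::-1]); print(n,{k:v for k,v in c.items() if k!="img"})
    for t in ["end_block","bore","stand","catch","rod_tip","mid_bend","home"]:
        try: print(t,nets.boxes_of(n,t)[:2])
        except Exception as e: print(t,e)
E
```

```text
pics
{'time_s': 0.0, 'joints': array([ 1.02364741e+00,  3.13482295e-01,  1.49845735e+00, -1.12800689e-05,
        1.33098275e+00, -2.23415138e-01]), 'dq': array([-0.00030028, -0.00201084,  0.00014455, -0.00020286,  0.00041971,
        0.0008687 ]), 'tau': array([-1.46810344e-03, -4.12285995e+01, -2.59731030e+01, -3.57983390e-04,
        4.35374823e-03, -5.89443835e-05]), 'eef_pos': array([166.93961018, 497.57630681, 303.31085387]), 'ee_rot': array([-2.44796026e-04,  1.61159611e-01,  9.86928132e-01, -6.18189721e-04]), 'force': array([-0.31611562, -0.58325165, -0.91127605]), 'wrist_torque': array([-0.05250839,  0.00233105,  0.02145632]), 'grip_width': 1.0001776202082173}
53.900000000000006
side {'fov_y': 45.961742856392846, 'cx': 319.3310541306332, 'cy': 198.2130541872319, 'D': array([-0.05114094,  0.        ,  0.        ,  0.        ,  0.        ]), 'eye': array([  48.06385595, -252.42512363,  751.10118902]), 'rotation': array([-0.38788629,  0.88229002, -0.24753265,  0.09917723])}
end_block [{'location': [0.518, 0.5078], 'score': 0.66}]
bore [{'location': [0.5219, 0.5102], 'score': 0.
[... 741 characters left out ...]
n': [0.6356, 0.53], 'score': 0.62}, {'location': [0.5469, 0.6425], 'score': 0.42}]
catch [{'location': [0.6625, 0.507], 'score': 0.85}]
rod_tip [{'location': [0.6352, 0.538], 'score': 0.9}]
mid_bend [{'location': [0.6333, 0.5363], 'score': 0.61}]
home [{'location': [0.638, 0.5295], 'score': 0.57}]
wrist {'fov_y': 59.76890852458964, 'cx': 321.80663068819956, 'cy': 197.06254492346784, 'D': array([0.01233969, 0.        , 0.        , 0.        , 0.        ]), 'eye': array([ 91.38991111, 522.42078362, 373.29916987]), 'rotation': array([0.12663159, 0.80207049, 0.57651112, 0.09100711])}
end_block []
bore [{'location': [0.5034, 0.943], 'score': 0.41}]
stand []
catch []
rod_tip []
mid_bend []
home []
```

View pics/side0.png

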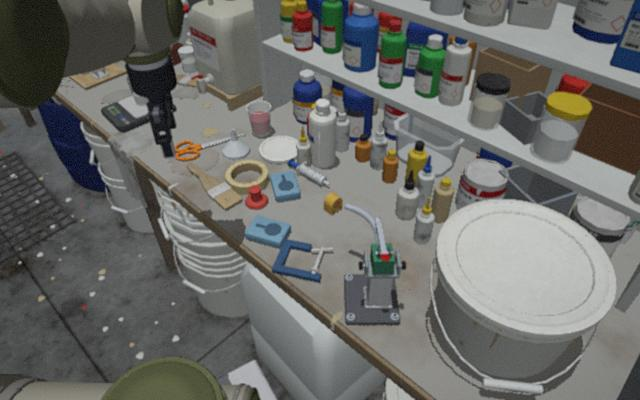

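View pics/top0.png

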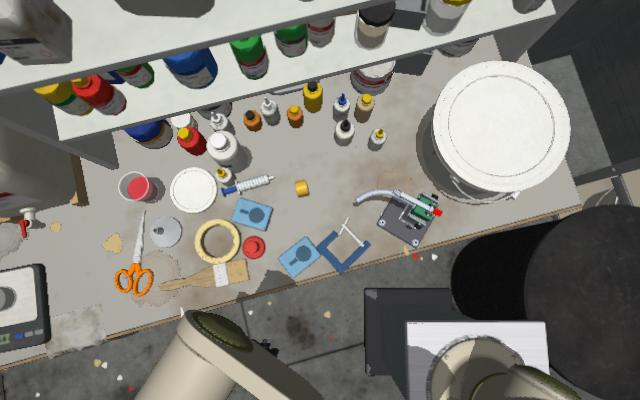

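View pics/wrist0.png

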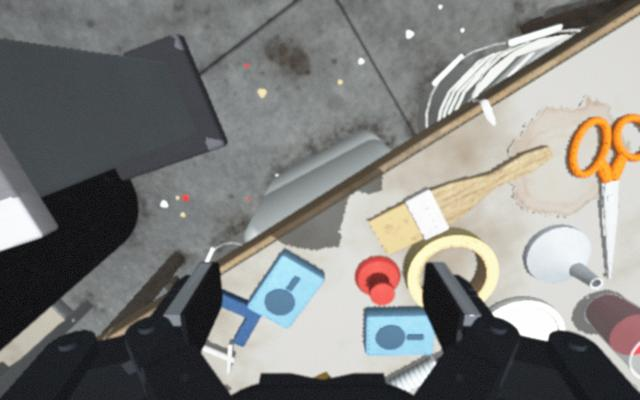

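```bash
cat > h.py <<'E'
import numpy as np, cv2
from scipy.spatial.transform import Rotation as R
def K(c):
    f=c["img"].shape[0]/2/np.tan(np.radians(c["fov_y"]/2)); return np.array([[f,0,c["cx"]],[0,f,c["cy"]],[0,0,1.]])
def rot(q): return R.from_quat([q[1],q[2],q[3],q[0]]).as_matrix()
def ray(c,px):
    u=cv2.undistortPoints(np.array([[px]],float),K(c),c["D"])[0,0]
    d=rot(c["rotation"])@np.array([u[0],u[1],1]); return c["eye"],d/np.linalg.norm(d)
def onz(c,px,z):
    e,d=ray(c,px); return e+d*(z-e[2])/d[2]
def proj(c,P):
    P=np.atleast_2d(np.array(P,float)); Rw=rot(c["rotation"]).T
    return cv2.projectPoints((P-c["eye"])@Rw.T,np.zeros(3),np.zeros(3),K(c),c["D"])[0][:,0]
def tri(c1,p1,c2,p2):
    e1,d1=ray(c1,p1);e2,d2=ray(c2,p2)
    A=np.stack([d1,-d2],1);t=np.linalg.lstsq(A,e2-e1,rcond=None)[0]
    a=e1+d1*t[0];b=e2+d2*t[1];return (a+b)/2,np.linalg.norm(a-b)
def crop(img,x0,y0,x1,y1,k,fn): cv2.imwrite(fn,cv2.resize(img[y0:y1,x0:x1,::-1],None,fx=k,fy=k,interpolation=cv2.INTER_CUBIC))
E
python3 - <<'E'
from h import *
from rig import capture
import pickle
t=capture("top"); s=capture("side"); pickle.dump((t,s),open("c0.pkl","wb"))
crop(t["img"],280,150,460,270,4.4,"pics/tz.png")
crop(s["img"],300,170,440,340,3.5,"pics/sz.png")
W=[640,400]
for n,a,b in [("block",(.4741,.4683),(.518,.5078)),("bore",(.4689,.4765),(.5219,.5102)),("catch",(.6625,.507),(.5989,.5998))]:
    print(n,tri(t,[a[0]*640,a[1]*400],s,[b[0]*640,b[1]*400]))
E
```

```text
block (array([458.64411435, 399.14683282,  23.2262125 ]), np.float64(5.036296736668118))
bore (array([459.5522656 , 404.29632283,  13.72180501]), np.float64(10.461434367922802))
catch (array([403.53781877, 151.9816496 , 164.07661609]), np.float64(0.760880814959857))
```

View pics/tz.png

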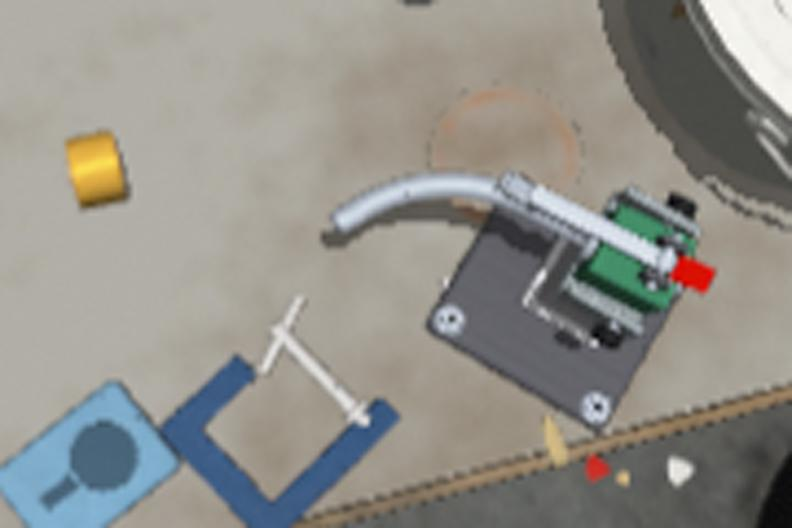

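View pics/sz.png

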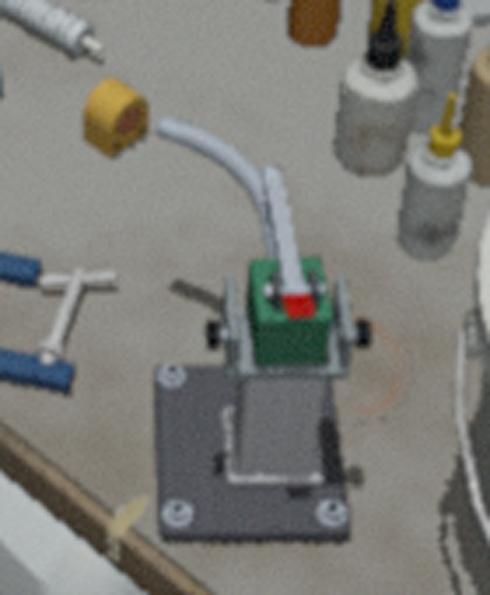

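```bash
cat > rod.py <<'E'
import numpy as np
def rodlocal(s):
    # s: arclength from shoulder x=25 (along the axis) -> x,y,angle
    s=np.atleast_1d(s).astype(float); L1=31; L2=80*np.pi/3
    out=[]
    for v in s:
        if v<L1: out.append((25+v,0,0))
        elif v<L1+L2:
            a=(v-L1)/80; out.append((56+80*np.sin(a),80-80*np.cos(a),a))
        else:
            a=np.pi/3; d=v-L1-L2; out.append((56+80*np.sin(a)+d*np.cos(a),40+d*np.sin(a),a))
    return np.array(out)
SMAX=31+80*np.pi/3+14
def world(p,loc,z=130):
    x,y,t=p; c,s=np.cos(t),np.sin(t)
    return np.stack([x+c*loc[:,0]-s*loc[:,1],y+s*loc[:,0]+c*loc[:,1],np.full(len(loc),z)],1)
E
cat > fit.py <<'E'
from h import *; from rod import *
import pickle
from scipy.optimize import least_squares
t,s=pickle.load(open("c0.pkl","rb"))
T=np.array([(337,222),(370,199),(408,187),(450,181),(480,183)])/4.4+[280,150]
S=np.array([(163,125),(195,133),(225,155),(248,185)])/3.5+[300,170]
sv=np.linspace(0,SMAX,200); loc=rodlocal(sv)
def res(p):
    W=world(p,loc,130); r=[]
    for c,Q,o in ((t,T,p[3:5]),(s,S,p[5:7])):
        P=proj(c,W)+o
        r+=list(P[-1]-Q[0])
        d=np.gradient(P,axis=0); n=np.stack([-d[:,1],d[:,0]],1); n/=np.linalg.norm(n,axis=1)[:,None]
        for q in Q[1:]:
            i=np.argmin(((P-q)**2).sum(1)); r.append((P[i]-q)@n[i])
    return np.r_[r,np.array(p[3:7])*.3]
best=None
for yaw in np.arange(-3,3.2,.5):
    f=least_squares(res,[400,170,yaw,0,0,0,0])
    if best is None or f.cost<best.cost: best=f
p=best.x; print(p,np.degrees(p[2]),best.cost); print(res(p).round(2))
np.save("p0.npy",p)
print("tip",world(p,rodlocal([SMAX]))," bend start",world(p,rodlocal([31])))
for c,n,b,o,k in ((t,"t",(280,150,460,270),p[3:5],4.4),(s,"s",(300,170,440,340),p[5:7],3.5)):
    im=cv2.resize(c["img"][b[1]:b[3],b[0]:b[2],::-1],None,fx=k,fy=k,interpolation=cv2.INTER_CUBIC)
    for off in (-6,0,6):
        l2=loc.copy(); l2[:,0]-=off*np.sin(loc[:,2]); l2[:,1]+=off*np.cos(loc[:,2])
        for q in proj(c,world(p,l2,130)): 
            q=((q+0*o-[b[0],b[1]])*k).astype(int); cv2.circle(im,tuple(int(v) for v in q),1,(0,0,255),-1)
    cv2.imwrite(f"pics/fit_{n}.png",im)
E
python3 fit.py
```

```text
Traceback (most recent call last):
  File "fit.py", line 19, in <module>
    f=least_squares(res,[400,170,yaw,0,0,0,0])
  File "fit.py", line 9, in res
    W=world(p,loc,130); r=[]
  File "rod.py", line 15, in world
    x,y,t=p; c,s=np.cos(t),np.sin(t)
    ^^^^^
ValueError: too many values to unpack (expected 3)
```

```bash
sed -i 's/x,y,t=p;/x,y,t=p[:3];/' rod.py; python3 fit.py
```

```text
[ 3.92020118e+02  1.43338995e+02  1.02833917e+00  4.66282403e-01
 -1.55758824e-01  1.11362061e-01 -3.13133170e-01] 58.919494495574654 2.4687908505227356
[ 0.07 -0.99 -0.15  0.14 -0.33 -0.68 -0.57 -0.29 -1.13 -0.04  1.28  0.14
 -0.05  0.03 -0.09]
tip [[415.66812521 283.53976598 130.        ]]  bend start [[420.92966751 191.29979049 130.        ]]
```

View pics/fit_t.png

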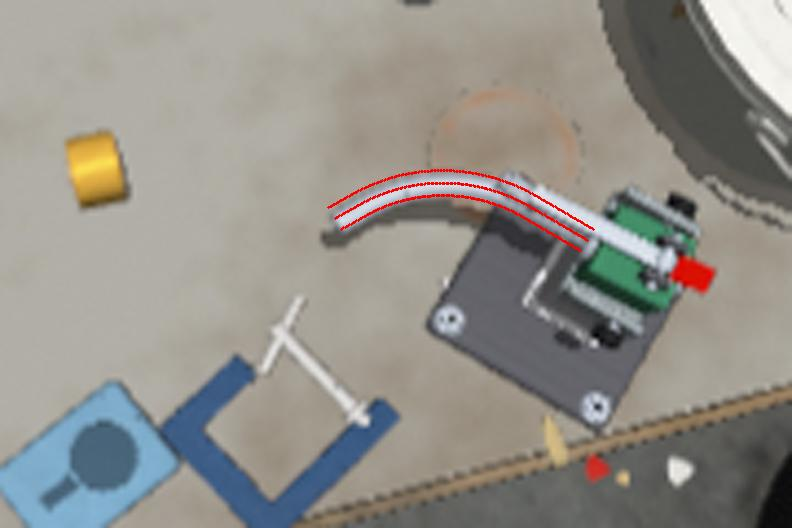

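View pics/fit_s.png

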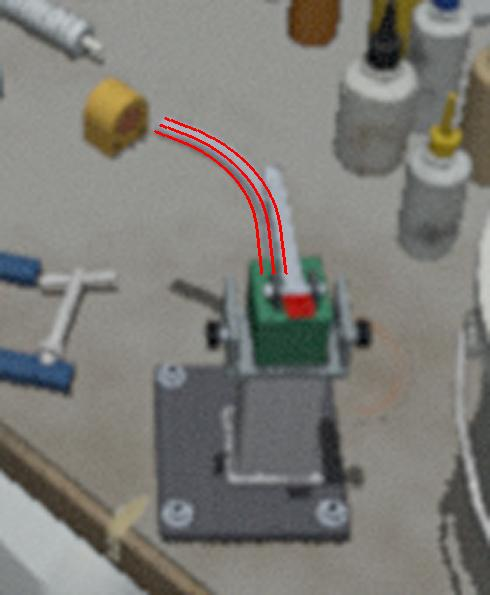

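```bash
cat > st.py <<'E'
from h import *
from rig import readout, capture, ctrl, nets
from rod import *
def tool():
    s=readout.sense(); return s["eef_pos"],rot(s["ee_rot"]),s
def delta(target,yaw,s=None):
    """shift (cm, tool axes at present) and turn deg to reach target with tool x at yaw deg; turn is applied after? """
    p,Rm,_=tool(); d=Rm.T@(np.array(target)-p)/10
    y=np.degrees(np.arctan2(Rm[1,0],Rm[0,0])); return d.round(2), round((y-yaw+180)%360-180,2), round(y,2)
E
python3 - <<'E'
from st import *
w=capture("wrist"); p,Rm,s=tool()
import pickle
print("cam in tool",Rm.T@(w["eye"]-p)); M=Rm.T@rot(w["rotation"]); print(M.round(3))
np.savez("cam.npz",t=Rm.T@(w["eye"]-p),M=M)
t,sd=pickle.load(open("c0.pkl","rb"))
C=np.array([(66,142),(115,131),(129,198),(82,209)])/4.4+[280,150]
G=[onz(t,c,34) for c in C]; print(np.array(G).round(1)); print(np.mean(G,0))
d=G[1]-G[0]+G[2]-G[3]; print("bore yaw",np.degrees(np.arctan2(d[1],d[0])))
# where does a TCP at height 300 see things: image centre ground point in tool frame
e,dr=np.load("cam.npz")["t"],M[:,2]; print("axis hits, 250 ahead of TCP:", e+dr*(250-e[2])/dr[2])
E
```

```text
cam in tool [ 79.57132034  -0.65542425 -69.40239225]
[[-0.001 -0.951 -0.308]
 [ 1.    -0.001 -0.   ]
 [ 0.    -0.308  0.951]]
[[471.1 417.4  34. ]
 [477.  391.4  34. ]
 [440.9 383.9  34. ]
 [435.  408.8  34. ]]
[455.99940023 400.35123256  34.        ]
bore yaw -77.05799450404105
axis hits, 250 ahead of TCP: [-23.86694633  -0.72654812 250.        ]
```

```bash
python3 -c "
from st import *
print(delta([456,400,270],103))"
```

```text
(array([-30.5 ,  -0.07,   3.39]), np.float64(58.45), np.float64(161.45))
```

Call:
apply_moves(
  targets=[
    [-3.8, 0, 0.4, 0],
    [-3.8, 0, 0.4, 0],
    [-3.8, 0, 0.4, 0],
    [-3.8, 0, 0.4, 0],
    [-3.8, 0, 0.4, 0],
    [-3.8, 0, 0.4, 0],
    [-3.8, 0, 0.5, 0],
    [-3.8, 0, 0.5, 0],
  ],
)

```text
time_s: 2.15
eef_pos: [456.7, 400.3, 269.7]
ee_rot: [0.0, 0.161, 0.987, 0.0]
force: [-0.1, 0.7, -0.1]
grip_width: 1.0
```

Call:
apply_moves(
  targets=[
    [0, 0, 0, 7.3],
    [0, 0, 0, 7.3],
    [0, 0, 0, 7.3],
    [0, 0, 0, 7.3],
    [0, 0, 0, 7.3],
    [0, 0, 0, 7.3],
    [0, 0, 0, 7.3],
    [0, 0, 0, 7.3],
  ],
)

```text
time_s: 2.95
eef_pos: [455.3, 401.0, 269.8]
ee_rot: [-0.0, 0.624, 0.781, -0.0]
force: [-0.5, 1.0, -0.4]
grip_width: 1.002
```

```bash
python3 - <<'E'
from st import *
w=capture("wrist"); print(delta([456,400,270],103)); cv2.imwrite("pics/w1.png",w["img"][:,:,::-1])
print(nets.boxes_of("wrist","end_block")[:1],nets.boxes_of("wrist","rod_tip")[:1])
p,Rm,s=tool(); c=np.load("cam.npz"); print(Rm.T@(w["eye"]-p)-c["t"], proj(w,[[456,400,40],[415.6,283.5,130]]))
import pickle; pickle.dump(w,open("w1.pkl","wb"))
E
```

```text
(array([-0.11,  0.05, -0.02]), np.float64(-0.6), np.float64(102.4))
[{'location': [0.5164, 0.4255], 'score': 0.91}] [{'location': [0.3681, 0.88], 'score': 0.93}]
[-0.76620359  0.53805603  0.02081675] [[323.43797308 178.81348365]
 [235.00976406 348.66382968]]
```

View pics/w1.png

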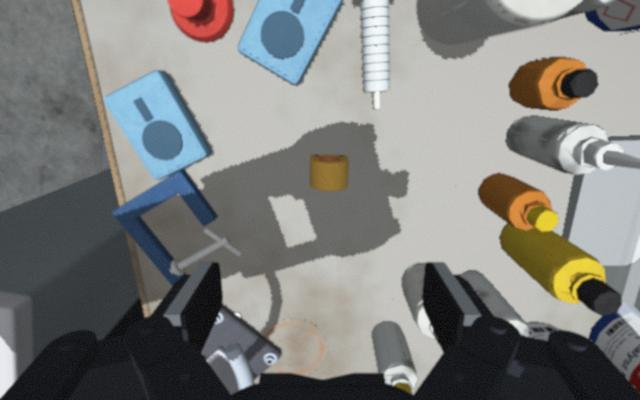

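```bash
python3 - <<'E'
from st import *
import pickle
w=pickle.load(open("w1.pkl","rb"))
crop(w["img"],290,130,370,210,8,"pics/w1z.png")
hsv=cv2.cvtColor(w["img"],cv2.COLOR_RGB2HSV)[130:210,290:370]
m=cv2.inRange(hsv,(8,120,50),(30,255,255)); ys,xs=np.nonzero(m); print(xs.min()+290,xs.max()+290,ys.min()+130,ys.max()+130,m.sum()/255, cv2.minAreaRect(np.stack([xs+290,ys+130],1).astype(np.float32)))
E
```

```text
311 347 155 190 1222.0 ((329.0, 172.5), (35.0, 36.0), 90.0)
```

View pics/w1z.png

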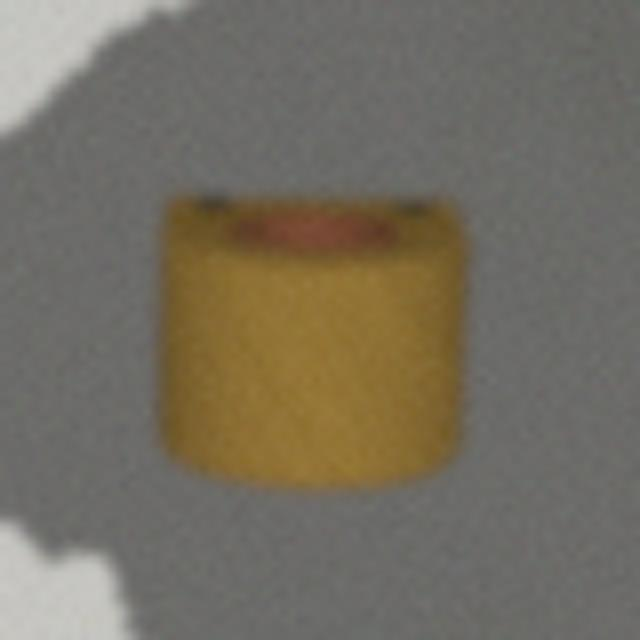

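```bash
python3 - <<'E'
from st import *
import pickle
w=pickle.load(open("w1.pkl","rb"))
a=onz(w,(329.1,161.8),40);b=onz(w,(329.1,190.8),40);print(a,b,(a+b)/2,np.linalg.norm(a-b))
c=(a+b)/2; print(delta([c[0],c[1],54+24],103))
E
```

```text
[457.42432359 416.09353977  40.        ] [463.42830631 390.26479912  40.        ] [460.42631495 403.17916945  40.        ] 26.51738396090104
(array([ 0.1 ,  0.56, 19.18]), np.float64(0.2), np.float64(103.2))
```

Call:
apply_moves(
  targets=[
    [0.1, 0.5, 1.2, 0],
    [0, 0, 3.0, 0],
    [0, 0, 3.0, 0],
    [0, 0, 3.0, 0],
    [0, 0, 3.0, 0],
    [0, 0, 3.0, 0],
    [0, 0, 3.0, 0],
    [0, 0, 0, 0],
  ],
)

```text
time_s: 3.9
eef_pos: [458.2, 402.0, 73.3]
ee_rot: [-0.001, 0.621, 0.783, -0.004]
force: [-0.2, -0.3, 0.7]
grip_width: 0.998
```

Call:
apply_moves(
  targets=[
    [0, 0, 0, 0],
    [0, 0, 0, 0],
    [0, 0, 0, 0],
    [0, 0, 0, 0],
    [0, 0, 0, 0],
    [0, 0, 0, 0],
  ],
  grip=3.0,
  force=25,
)

```text
time_s: 4.5
eef_pos: [460.5, 403.5, 79.4]
ee_rot: [0.0, 0.622, 0.783, 0.001]
force: [0.6, -0.1, 6.9]
grip_width: 0.416
```

```bash
python3 - <<'E'
from st import *
w=capture("wrist"); cv2.imwrite("pics/w2.png",w["img"][:,:,::-1]); p,Rm,s=tool(); print(p,s["force"],s["wrist_torque"],s["grip_width"]*85,delta(p,103))
E
```

```text
[460.48147015 403.43932169  79.35679428] [-0.55102964 -1.03738906  6.217431  ] [-0.0754971   0.15559189 -0.00477159] 35.43427551762339 (array([0., 0., 0.]), np.float64(0.06), np.float64(103.06))
```

View pics/w2.png

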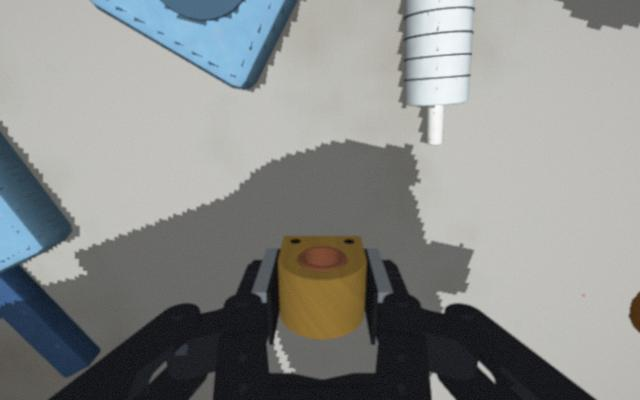

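Call:
apply_moves(
  targets=[
    [0, 0, -0.5, 0],
    [0, 0, -2, 0],
    [0, 0, -3, 0],
    [0, 0, -3, -5.5],
    [0, 0, -2, -5.5],
    [0, 0, -0.4, -5],
    [0, 0, 0, 0],
    [0, 0, 0, 0],
  ],
  force=30,
)

```text
time_s: 5.35
eef_pos: [459.6, 402.9, 186.3]
ee_rot: [-0.0, 0.508, 0.861, -0.001]
force: [-0.6, -0.3, -3.1]
grip_width: 0.415
```

```bash
python3 - <<'E'
from st import *
p,Rm,s=tool(); print(p,s["force"],s["wrist_torque"],delta([394,323,187.4],118.9))
E
```

```text
[459.5983004  402.91627394 186.34024384] [-0.58581851 -0.34482632 -3.10360899] [ 0.04788502 -0.01990093  0.00738441] (array([-3.82, -9.61, -0.09]), np.float64(0.02), np.float64(118.92))
```

Call:
apply_moves(
  targets=[
    [-0.5, -1.2, 0, 0],
    [-0.8, -2.0, 0, 0],
    [-0.8, -2.0, 0, 0],
    [-0.8, -2.0, 0, 0],
    [-0.6, -1.6, 0, 0],
    [-0.3, -0.8, 0, 0],
    [0, 0, 0, 0],
    [0, 0, 0, 0],
  ],
)

```text
time_s: 6.15
eef_pos: [394.9, 323.6, 186.8]
ee_rot: [0.0, 0.508, 0.862, 0.0]
force: [-0.4, -0.3, -2.6]
grip_width: 0.414
```

```bash
python3 - <<'E'
from st import *
import pickle
t=capture("top"); s=capture("side"); w=capture("wrist"); pickle.dump((t,s,w),open("c1.pkl","wb"))
p,Rm,st=tool(); print(p,st["force"],delta(p,118.9))
crop(t["img"],300,150,430,240,6,"pics/t3.png"); crop(s["img"],300,150,430,260,5.4,"pics/s3.png"); cv2.imwrite("pics/w3.png",w["img"][:,:,::-1])
E
```

```text
[394.78617573 323.62444713 186.75247042] [-0.11747563 -0.13241179 -1.88968562] (array([0., 0., 0.]), np.float64(0.14), np.float64(119.04))
```

View pics/t3.png

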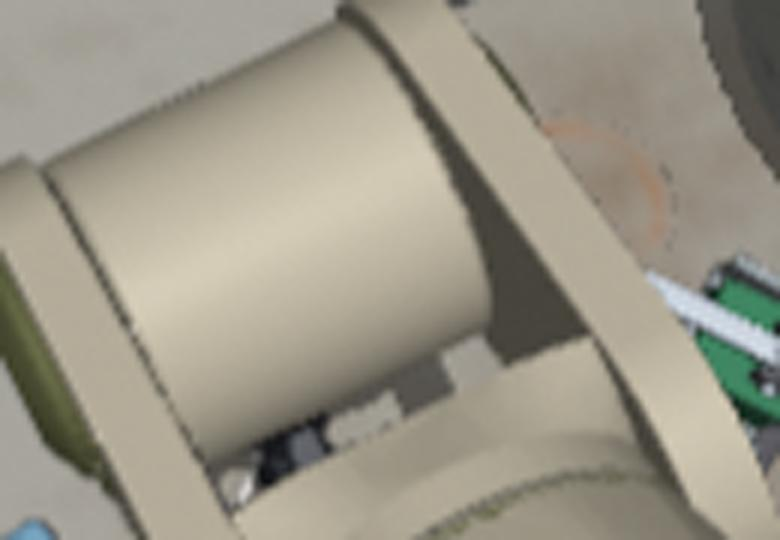

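View pics/s3.png

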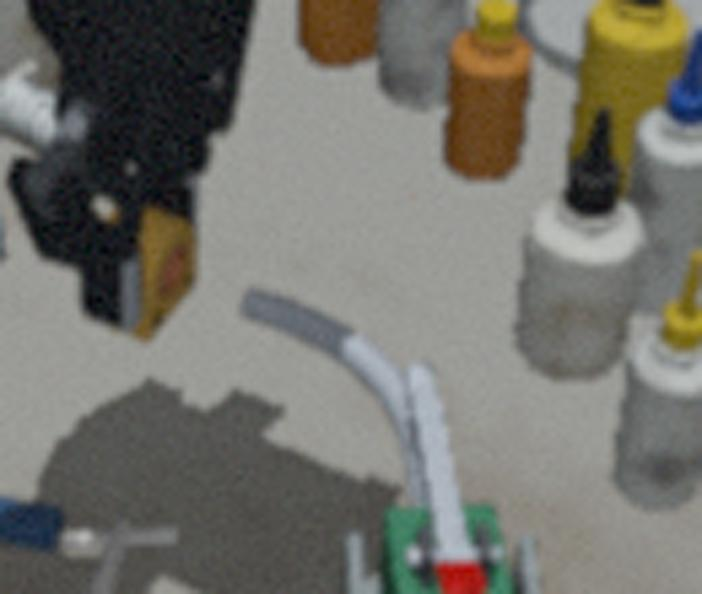

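View pics/w3.png

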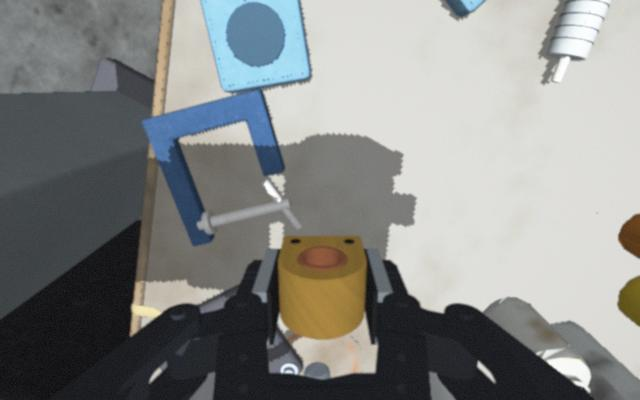

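```bash
python3 - <<'E'
from st import *
import pickle
w=pickle.load(open("w1.pkl","rb")); p=np.load("p0.npy")
b=(190,260,290,400);k=7
im=cv2.resize(w["img"][b[1]:b[3],b[0]:b[2],::-1],None,fx=k,fy=k,interpolation=cv2.INTER_CUBIC)
cv2.imwrite("pics/w1a.png",im[:,:]) if im.shape[0]<=600 else cv2.imwrite("pics/w1a.png",cv2.resize(w["img"][290:370,190:290,::-1],None,fx=k,fy=k,interpolation=cv2.INTER_CUBIC))
t,s,_=pickle.load(open("c1.pkl","rb"))
crop(w["img"],190,310,290,400,6.5,"pics/w1b.png")
E
```

```text
(no output)
```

View pics/w1b.png

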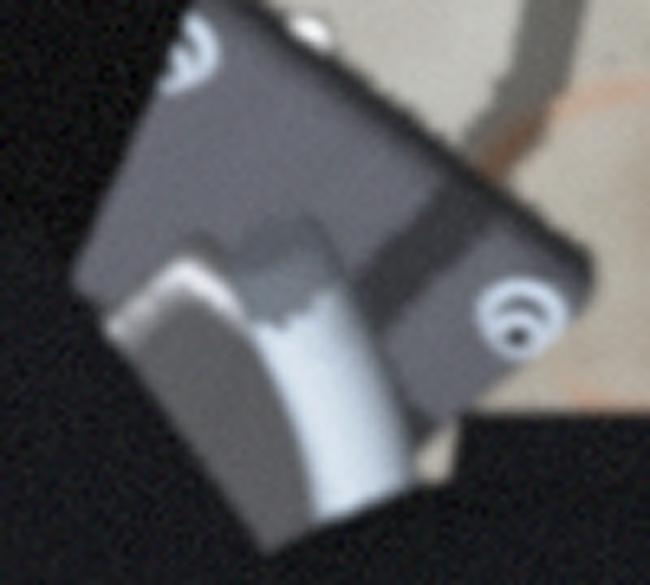

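```bash
cat > ov.py <<'E'
from h import *; from rod import *
import pickle
def ov(c,p,b,k,fn,o=(0,0)):
    im=cv2.resize(c["img"][b[1]:b[3],b[0]:b[2],::-1],None,fx=k,fy=k,interpolation=cv2.INTER_CUBIC)
    # silhouette of tube: sample circles, sparse points
    sv=np.linspace(31,SMAX,120); loc=rodlocal(sv)
    W=world(p,loc); e=c["eye"]
    for i in range(len(W)):
        a=loc[i,2]+p[2]; ax=np.array([np.cos(a),np.sin(a),0]); v=W[i]-e
        n=np.cross(ax,v); n/=np.linalg.norm(n)
        for g in (-6,6):
            q=(proj(c,W[i]+g*n)[0]+o-[b[0],b[1]]+.5)*k-.5; cv2.circle(im,(int(q[0]),int(q[1])),1,(0,0,255),-1)
    a=loc[-1,2]+p[2]
    for th in np.linspace(0,6.28,60):
        P=W[-1]+6*np.array([-np.sin(a)*np.cos(th),np.cos(a)*np.cos(th),np.sin(th)])
        q=(proj(c,P)[0]+o-[b[0],b[1]]+.5)*k-.5; cv2.circle(im,(int(q[0]),int(q[1])),1,(0,255,0),-1)
    cv2.imwrite(fn,im)
E
python3 - <<'E'
from ov import *
p=np.load("p0.npy"); w=pickle.load(open("w1.pkl","rb")); t,s,_=pickle.load(open("c1.pkl","rb")); t0,s0=pickle.load(open("c0.pkl","rb"))
ov(w,p,(190,310,290,400),6.5,"pics/o_w.png")
ov(s,p,(300,150,430,260),6,"pics/o_s.png")
ov(t0,p,(340,170,440,240),8,"pics/o_t.png")
E
```

```text
(no output)
```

View pics/o_w.png

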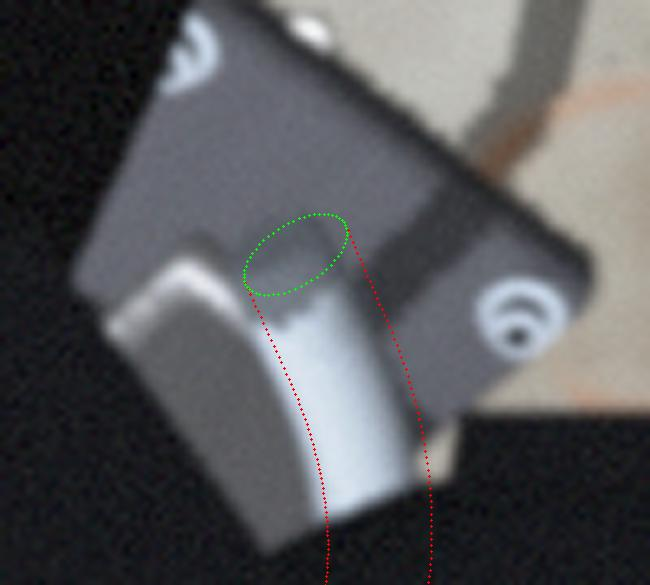

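View pics/o_s.png

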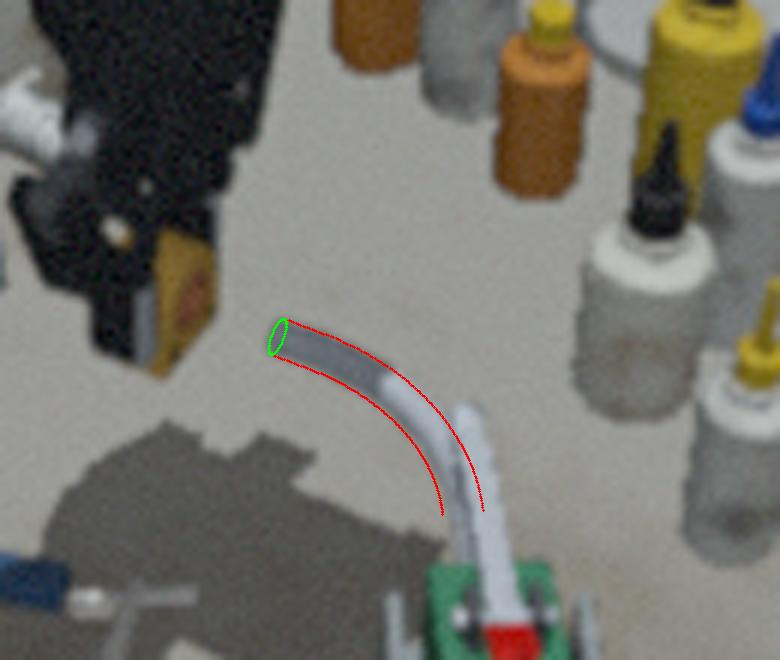

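View pics/o_t.png

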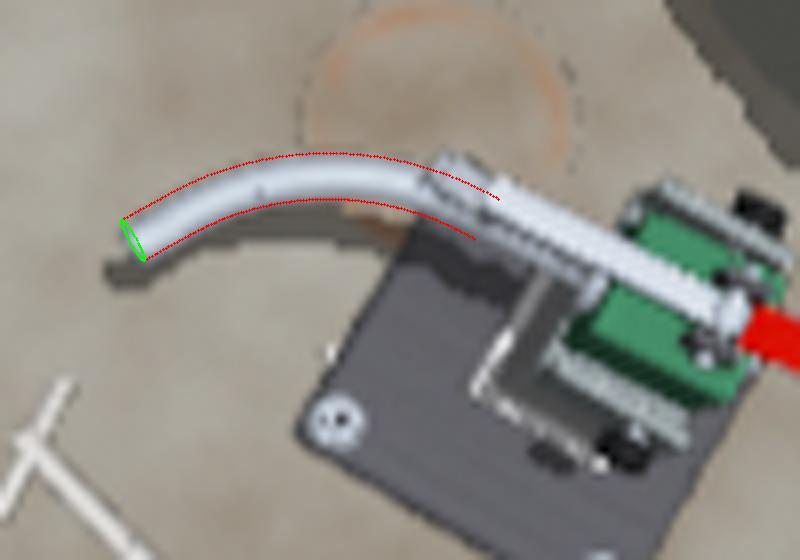

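```bash
python3 - <<'E'
from ov import *
t,s,_=pickle.load(open("c1.pkl","rb")); t0,s0=pickle.load(open("c0.pkl","rb"))
crop(s0["img"],340,195,390,250,10,"pics/z_s.png")
crop(t0["img"],350,180,420,225,11,"pics/z_t.png")
E
```

```text
(no output)
```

View pics/z_s.png

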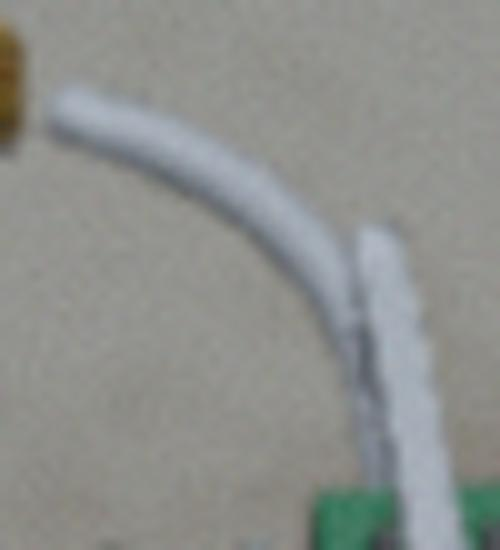

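View pics/z_t.png

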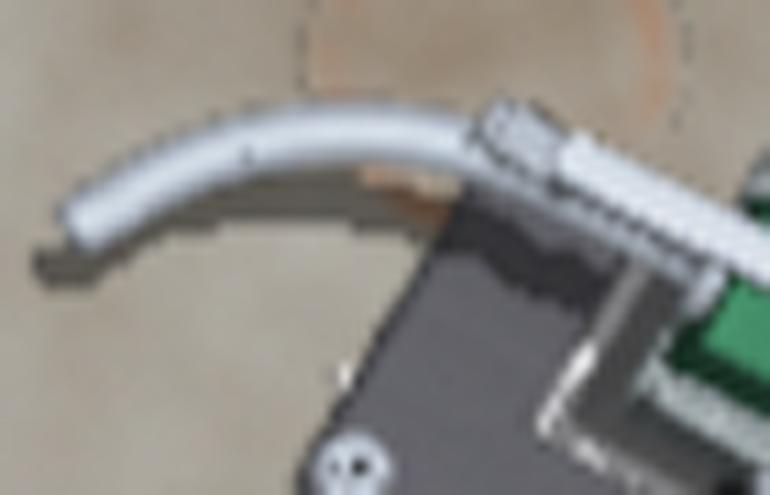

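```bash
cat > fit2.py <<'E'
from ov import *
from scipy.optimize import least_squares
w=pickle.load(open("w1.pkl","rb")); t0,s0=pickle.load(open("c0.pkl","rb"))
def cv(L,k,o): return (np.array(L,float)+.5)/k-.5+o
D=[(t0,cv([(120,160),(190,122),(260,105),(330,100),(400,104),(470,120)],11,[350,180]),cv([(140,212),(200,178),(260,160),(330,152),(400,158),(450,172),(520,195),(600,235),(680,278)],11,[350,180]),cv([(75,229)],11,[350,180])),
(s0,cv([(130,98),(190,127),(240,162),(285,200),(325,240),(350,275)],10,[340,195]),cv([(120,150),(180,182),(230,215),(275,258),(310,300),(335,340),(350,380),(362,430),(368,475)],10,[340,195]),cv([(52,111)],10,[340,195])),
(w,cv([(255,315),(280,370),(300,430),(312,490)],6.5,[190,310]),cv([(352,310),(380,370),(402,430),(413,475)],6.5,[190,310]),cv([(282,254)],6.5,[190,310]))]
sv=np.linspace(0,SMAX,300); loc=rodlocal(sv)
mm=[2.07,2.3,.66]
def sil(c,p):
    W=world(p,loc); a=loc[:,2]+p[2]; ax=np.stack([np.cos(a),np.sin(a),0*a],1); n=np.cross(ax,W-c["eye"]); n/=np.linalg.norm(n,axis=1)[:,None]
    return proj(c,W+6*n),proj(c,W-6*n),proj(c,W[-1:])[0]
def res(p,full=False):
    r=[]
    for k,(c,A,B,T) in enumerate(D):
        a,b,tp=sil(c,p); o=p[3+2*k:5+2*k]/mm[k]
        if ((a-A[0])**2).sum(1).min()>((b-A[0])**2).sum(1).min(): a,b=b,a
        for P,Q in ((a+o,A),(b+o,B)):
            d=np.gradient(P,axis=0); n=np.stack([-d[:,1],d[:,0]],1); n/=np.linalg.norm(n,axis=1)[:,None]
            for q in Q:
                i=np.argmin(((P-q)**2).sum(1)); r.append((P[i]-q)@n[i]*mm[k]/.7)
        r+=list((tp+o-T[0])*mm[k]/1.2)
    return np.r_[r,np.array(p[3:9])/1.2]
if __name__=="__main__":
    f=least_squares(res,list(np.load("p0.npy")[:3])+[0]*6); p=f.x
    J=np.linalg.inv(f.jac.T@f.jac); print(p.round(2),np.degrees(p[2]),"sd",np.sqrt(np.diag(J))[:3]); print(f.cost); print(res(p).round(1))
    np.save("p1.npy",p); print(world(p,rodlocal([SMAX])))
E
python3 fit2.py
```

```text
[ 3.9752e+02  1.4351e+02  1.0800e+00 -6.9000e-01 -2.2000e-01  1.9000e-01
 -3.4000e-01 -1.4800e+00  4.3000e-01] 61.755735257236054 sd [0.99614406 0.88159889 0.00777141]
87.27514040458279
[ 1.1 -0.   0.7  1.5  1.9  2.5 -1.2 -2.  -1.9 -1.5 -0.7  0.4 -0.3 -0.6
 -0.3 -1.8 -0.3 -1.2  0.4  2.7  4.2  4.6  5.4 -4.7 -2.8 -2.1 -0.8 -0.7
 -1.3 -1.6 -2.4 -1.8  0.5 -0.3 -2.  -1.6 -0.7  0.1  1.8  1.6  1.2  0.8
 -1.  -0.6 -0.6 -0.2  0.2 -0.3 -1.2  0.4]
[[414.20125731 284.7078686  130.        ]]
```

```bash
python3 - <<'E'
import re
s=open("fit2.py").read()
s=s.replace(",(325,240),(350,275)]","]").replace("W+6*n","W+r*n").replace("W-6*n","W-r*n").replace("def sil(c,p)","def sil(c,p,r)").replace("sil(c,p);","sil(c,p,6+p[9+k]);").replace("[0]*6)","[0]*9)").replace("p[3:9])/1.2","p[3:12])/1.2")
open("fit2.py","w").write(s)
E
python3 fit2.py
python3 - <<'E'
from ov import *
p=np.load("p1.npy"); t0,s0=pickle.load(open("c0.pkl","rb"));w=pickle.load(open("w1.pkl","rb"))
ov(s0,p,(340,195,390,250),10,"pics/p_s.png");ov(t0,p,(350,180,420,225),11,"pics/p_t.png");ov(w,p,(190,310,290,400),6.5,"pics/p_w.png")
E
```

```text
[ 3.9615e+02  1.4381e+02  1.0700e+00 -4.8000e-01 -4.3000e-01  9.0000e-02
 -9.2000e-01 -1.4000e+00  8.1000e-01 -8.4000e-01 -1.2900e+00 -8.4000e-01] 61.097214970768 sd [1.02050833 0.88119983 0.00794725]
20.44886082224169
[ 0.2 -1.1 -0.6  0.2  0.4  0.9  0.3 -0.7 -0.7 -0.5  0.2  1.1  0.3 -0.2
 -0.2 -1.7 -0.6 -2.5 -1.2  0.9  2.1 -1.6  0.   0.5  1.5  1.2  0.2 -0.4
 -1.5 -1.   0.5 -0.9 -0.7 -0.4  0.4  1.1  0.6  0.5 -0.  -0.3 -0.7 -0.3
 -0.4 -0.4  0.1 -0.8 -1.2  0.7 -0.7 -1.1 -0.7]
[[414.45347349 284.8035597  130.        ]]
```

View pics/p_s.png

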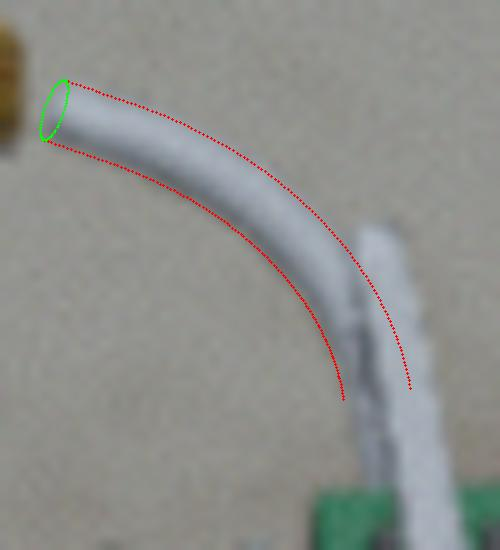

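View pics/p_t.png

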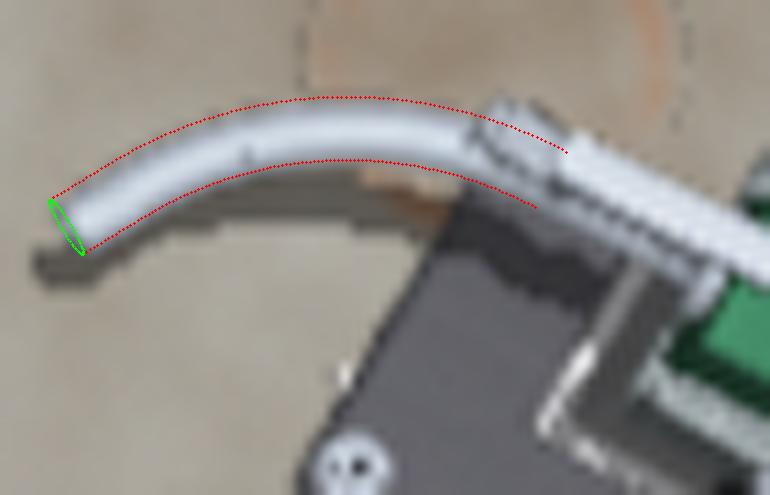

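View pics/p_w.png

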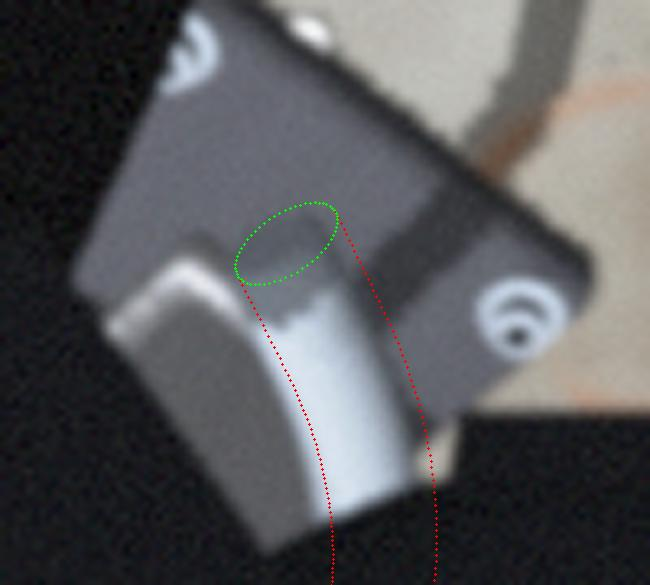

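```bash
python3 - <<'E'
from ov import *
t,s,_=pickle.load(open("c1.pkl","rb"))
crop(s["img"],340,195,390,250,10,"pics/z_s1.png")
E
```

```text
(no output)
```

View pics/z_s1.png

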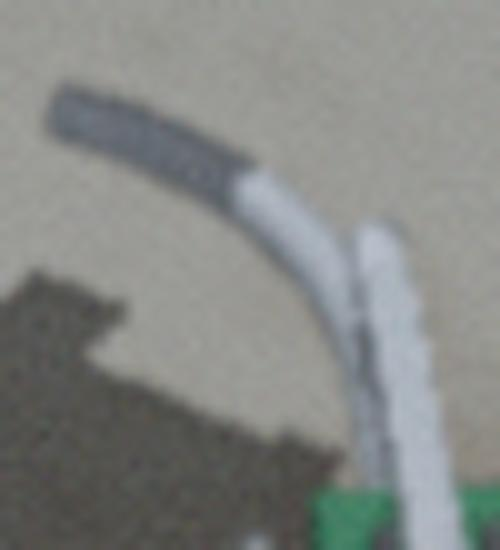

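```bash
python3 - <<'E'
import re
s=open("fit2.py").read()
i=s.index("(s0,cv("); j=s.index("(w,cv(")
s=s[:i]+"(s0,cv([(120,96),(170,118),(215,143),(258,170)],10,[340,195]),cv([(100,146),(150,172),(200,200),(235,222),(275,260),(305,295),(330,335)],10,[340,195]),cv([(55,107)],10,[340,195])),\n"+s[j:]
s=s.replace("mm[k]/.7","mm[k]/sg[k]").replace("mm[k]/1.2","mm[k]/sg[k]/1.5").replace("mm=[2.07,2.3,.66]","mm=[2.07,1.9,.66]; sg=[.8,.6,.3]")
open("fit2.py","w").write(s)
E
python3 fit2.py
python3 - <<'E'
from ov import *
p=np.load("p1.npy"); t0,s0=pickle.load(open("c0.pkl","rb"));w=pickle.load(open("w1.pkl","rb"))
o=[ov]
ov(pickle.load(open("c1.pkl","rb"))[1],p,(340,195,390,250),10,"pics/p_s.png",p[5:7]/1.9);ov(t0,p,(350,180,420,225),11,"pics/p_t.png",p[3:5]/2.07);ov(w,p,(190,310,290,400),6.5,"pics/p_w.png",p[7:9]/.66)
a=cv2.imread("pics/p_s.png");b=cv2.imread("pics/p_w.png");h=500
cv2.imwrite("pics/pp.png",cv2.hconcat([cv2.resize(a,(360,396)),cv2.resize(b,(440,396))]))
E
```

```text
[ 3.9424e+02  1.4357e+02  1.0500e+00 -3.0000e-02 -7.6000e-01 -1.6000e-01
 -9.7000e-01 -1.4200e+00  7.0000e-01 -8.9000e-01 -7.8000e-01 -8.5000e-01] 60.081675454076674 sd [1.0837735  0.89273591 0.00740516]
15.404013245282641
[ 0.1 -1.1 -0.6  0.1  0.3  0.7  0.3 -0.6 -0.6 -0.4  0.2  1.   0.3 -0.5
 -0.8 -0.9 -1.4 -0.9 -0.2  0.5  0.3 -1.3  0.5  0.8  0.1  0.4 -0.1 -0.9
  0.6 -0.2 -1.3 -0.9  0.7  2.   1.6  0.8 -0.5 -1.4 -1.1  0.2 -0.  -0.6
 -0.1 -0.8 -1.2  0.6 -0.7 -0.6 -0.7]
[[415.03892479 284.2170751  130.        ]]
```

View pics/pp.png

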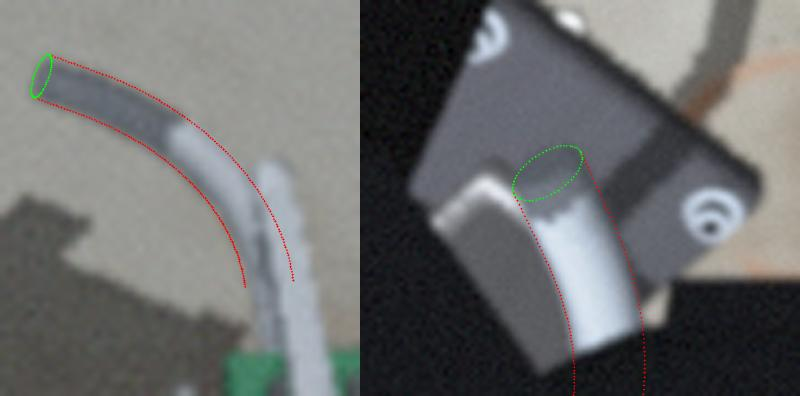

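View pics/p_t.png

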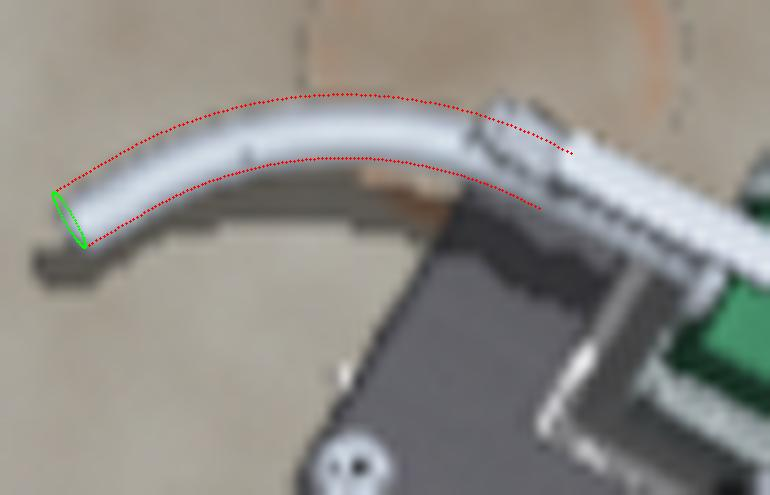

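```bash
cat > blk.py <<'E'
from ov import *
def blockpts(p,yaw,dz=57.4):
    # block outline at TCP p, bore centre dz below; yaw deg of tool x (bore)
    c,s=np.cos(np.radians(yaw)),np.sin(np.radians(yaw))
    prof=[(-18,-22),(18,-22),(18,8)]+[(18*np.cos(a),8+10*np.sin(a)) for a in np.linspace(0,np.pi,25)]+[(-18,8),(-18,-22)]
    prof=np.array(prof,float)
    if True:
        # circular-arc top through (+-18,8),(0,18): R
        Rr=(18**2+10**2)/20; th=np.arcsin(18/Rr)
        arc=[(Rr*np.sin(t),18-Rr+Rr*np.cos(t)) for t in np.linspace(th,-th,25)]
        prof=np.array([(-18,-22),(18,-22)]+arc+[(-18,-22)])
    dense=np.concatenate([np.linspace(prof[i],prof[i+1],15) for i in range(len(prof)-1)])
    bore=np.array([(7.5*np.cos(a),7.5*np.sin(a)) for a in np.linspace(0,6.28,60)])
    out=[]
    for e in (-13,13):
        for q in (dense,bore):
            out.append(np.stack([p[0]+c*e+s*q[:,0],p[1]+s*e-c*q[:,0],p[2]-dz+q[:,1]],1))
    return out  # inner(-x) outline, inner bore, outer outline, outer bore
def ovb(c,p,yaw,b,k,fn,dz=57.4,o=(0,0)):
    im=cv2.resize(c["img"][b[1]:b[3],b[0]:b[2],::-1],None,fx=k,fy=k,interpolation=cv2.INTER_CUBIC)
    for j,S in enumerate(blockpts(p,yaw,dz)):
        for q in proj(c,S):
            q=(q+o-[b[0],b[1]]+.5)*k-.5; cv2.circle(im,(int(q[0]),int(q[1])),0,[(0,0,255),(255,0,255),(0,255,0),(255,255,0)][j],-1)
    cv2.imwrite(fn,im); return im
E
python3 - <<'E'
from blk import *
t,s,w=pickle.load(open("c1.pkl","rb")); p=[394.786,323.624,186.75]
a=ovb(w,p,119.0,(260,220,385,345),4.5,"pics/b_w.png"); b=ovb(s,p,119,(305,170,345,225),10,"pics/b_s.png")
E
```

```text
(no output)
```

View pics/b_w.png

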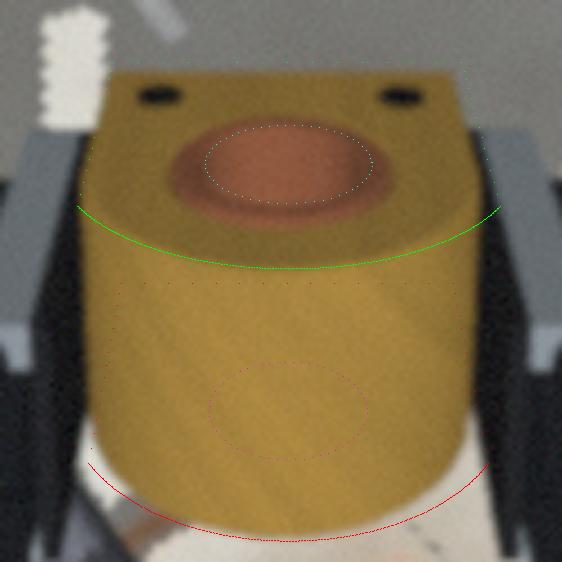

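View pics/b_s.png

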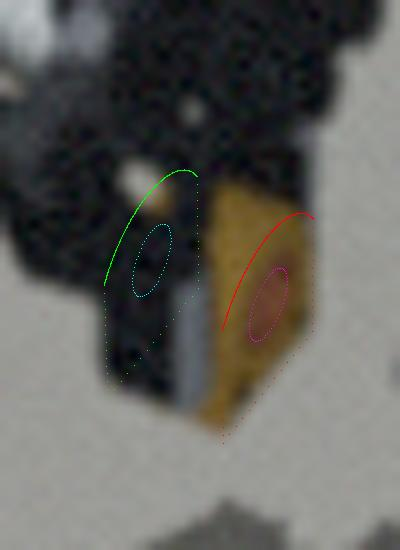

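```bash
sed -i 's#np.array(p\[3:12\])/1.2#(np.array(p[3:12])-[0,0,-.3,-.8,-.9,.6,0,0,0])/[1.2,1.2,.6,.6,.5,.6,1,1,1]#' fit2.py; python3 fit2.py; python3 - <<'E'
from st import *
p=np.load("p1.npy"); th=np.degrees(p[2]); a=np.radians(th+60)
tip=world(p,rodlocal([SMAX]))[0]; u=np.array([np.cos(a),np.sin(a),0])
for d in (20,13): 
    g=tip+u*d; g[2]=187.4; print(d,g,delta(g,th+60))
E
```

```text
[ 3.9419e+02  1.4347e+02  1.0500e+00 -1.2000e-01 -8.7000e-01 -1.9000e-01
 -1.1000e+00 -1.2800e+00  7.1000e-01 -8.7000e-01 -7.8000e-01 -8.5000e-01] 60.11746263923856 sd [0.8867325  0.61245093 0.00725516]
15.043205930447625
[ 0.1 -1.  -0.6  0.1  0.3  0.7  0.3 -0.6 -0.6 -0.4  0.2  1.   0.3 -0.5
 -0.8 -0.9 -1.4 -0.9 -0.2  0.5  0.3 -1.3  0.5  0.8  0.1  0.4 -0.2 -1.
  0.5 -0.3 -1.4 -0.9  0.8  2.1  1.5  0.9 -0.5 -1.3 -1.   0.3 -0.1 -0.7
  0.2 -0.5 -0.8  0.2 -0.9 -0.8 -0.8]
[[414.89843767 284.13583778 130.        ]]
20 [404.86294977 301.43580837 187.4       ] (array([-2.43, -0.2 , -0.06]), np.float64(-1.08), np.float64(119.04))
13 [408.37537054 295.38081867 187.4       ] (array([-3.13, -0.18, -0.06]), np.float64(-1.08), np.float64(119.04))
```

Go to 7 mm before the end (block face), then look from the side.

Call:
apply_moves(
  targets=[
    [-0.7, -0.1, 0, 0],
    [-0.8, -0.1, 0, 0],
    [-0.6, 0, -0.05, 0],
    [-0.3, 0, 0, -1],
    [0, 0, 0, 0],
    [0, 0, 0, 0],
  ],
)

```text
time_s: 6.9
eef_pos: [404.3, 301.3, 187.4]
ee_rot: [-0.0, 0.5, 0.866, 0.0]
force: [0.0, 0.6, -3.3]
grip_width: 0.413
```

```bash
python3 - <<'E'
from st import *; from blk import *
s=capture("side"); p,Rm,st=tool(); yaw=np.degrees(np.arctan2(Rm[1,0],Rm[0,0])); print(p,yaw,st["force"],st["wrist_torque"])
pr=np.load("p1.npy"); tip=world(pr,rodlocal([SMAX]))[0]; tip[2]=187.4; print(Rm.T@(tip-p), delta(tip,np.degrees(pr[2])+60))
pickle.dump(s,open("c2.pkl","wb"))
o=pr[5:7]/1.9; print(o)
b=(315,180,385,250)
ovb(s,p,yaw,b,8,"pics/x1.png",o=o); ov(s,pr,b,8,"pics/x2.png",o)
E
```

```text
[404.28965564 301.37385143 187.39783624] 120.04465518962337 [ 0.00326547  0.29586971 -2.77286134] [ 0.03335111 -0.02789718  0.01862841]
[-2.02333855e+01  5.52698544e-01 -3.26083921e-03] (array([-2.02,  0.06, -0.  ]), np.float64(-0.07), np.float64(120.04))
[-0.10073874 -0.58069497]
```

View pics/x1.png

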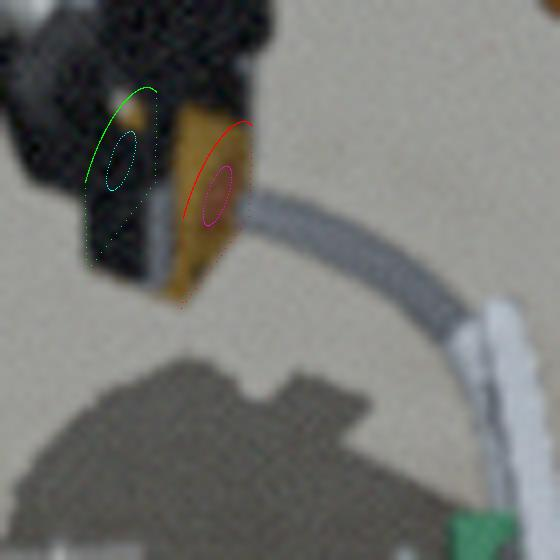

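View pics/x2.png

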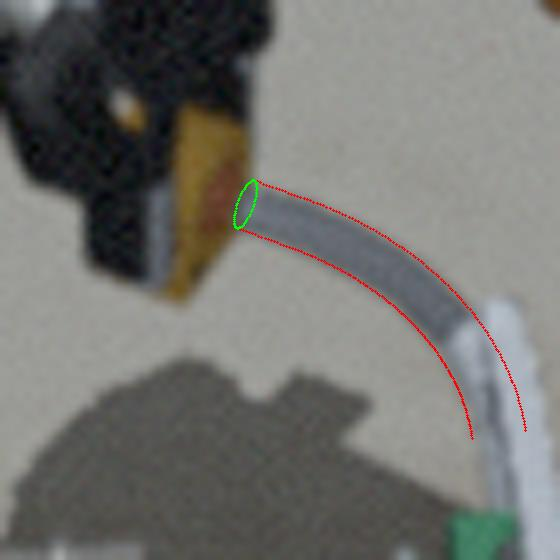

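Call:
apply_moves(
  targets=[
    [-0.2, 0.05, 0, 0],
    [-0.2, 0, 0, 0],
    [-0.2, 0, 0, 0],
    [-0.1, 0, 0, 0],
    [-0.1, 0, 0, 0],
    [-0.1, 0, 0, 0],
    [0, 0, 0, 0],
  ],
)

```text
time_s: 7.65
eef_pos: [409.3, 293.7, 187.4]
ee_rot: [-0.0, 0.5, 0.866, -0.0]
force: [-0.5, -0.4, -2.8]
grip_width: 0.41
```

```bash
cat > q.py <<'E'
from st import *
p,Rm,st=tool(); yaw=np.degrees(np.arctan2(Rm[1,0],Rm[0,0]))
pr=np.load("p1.npy"); tip=world(pr,rodlocal([SMAX]))[0]; tip[2]=187.4
F=Rm.T@st["force"]; M=Rm.T@st["wrist_torque"]
print("t",round(st["time_s"],2),"pos",p.round(1),"yaw",round(yaw,2),"F tool",F.round(2),"M tool",M.round(3),"grip",round(st["grip_width"],3))
# nearest s along rod model
sv=np.linspace(0,SMAX+40,2000); loc=rodlocal(sv); W=world(pr,loc); i=np.argmin(((W[:,:2]-p[:2])**2).sum(1)); a=loc[i,2]+pr[2]
n=np.array([np.sin(a),-np.cos(a)]); print("s",sv[i].round(1),"from tip",(SMAX-sv[i]).round(1),"lateral(+y tool) of tcp",((p[:2]-W[i,:2])@n).round(2),"rod yaw there",np.degrees(a).round(2))
E
python3 q.py
```

```text
t 7.65 pos [409.3 293.7 187.4] yaw 120.04 F tool [-0.1  -0.61  2.81] M tool [ 0.019  0.058 -0.021] grip 0.41
s 139.8 from tip -11.0 lateral(+y tool) of tcp -0.04 rod yaw there 120.12
```

Call:
apply_moves(
  targets=[
    [-0.1, 0, 0, 0],
    [-0.1, 0, 0, 0],
    [-0.1, 0, 0, 0],
    [0, 0, 0, 0],
  ],
)

```text
time_s: 8.05
eef_pos: [410.8, 291.1, 187.4]
ee_rot: [0.0, 0.5, 0.866, 0.0]
force: [-0.1, -0.6, -2.4]
grip_width: 0.418
```

```bash
python3 q.py
```

```text
t 8.05 pos [410.8 291.1 187.4] yaw 120.04 F tool [-0.46 -0.4   2.41] M tool [-0.027  0.009 -0.004] grip 0.418
s 136.9 from tip -8.1 lateral(+y tool) of tcp -0.03 rod yaw there 120.12
```

Call:
apply_moves(
  targets=[
    [-0.1, 0, 0, 0],
    [-0.1, 0, 0, 0],
    [-0.1, 0, 0, 0],
    [-0.1, 0, 0, 0],
    [0, 0, 0, 0],
  ],
)

```text
time_s: 8.55
eef_pos: [412.8, 287.6, 187.4]
ee_rot: [0.0, 0.5, 0.866, 0.0]
force: [-0.2, 0.2, -2.1]
grip_width: 0.416
```

```bash
python3 q.py; python3 - <<'E'
from blk import *
from rig import capture
s=capture("side"); pickle.dump(s,open("c3.pkl","wb")); pr=np.load("p1.npy")
crop(s["img"],315,180,385,250,8,"pics/y1.png")
E
```

```text
t 8.55 pos [412.8 287.6 187.4] yaw 120.04 F tool [ 0.32 -0.08  2.07] M tool [-0.06   0.084  0.028] grip 0.416
s 132.8 from tip -4.0 lateral(+y tool) of tcp -0.03 rod yaw there 120.12
```

View pics/y1.png

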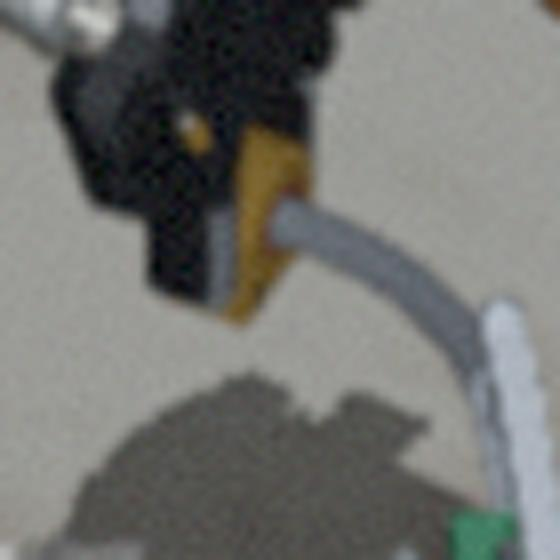

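Call:
apply_moves(
  targets=[
    [-0.1, 0, 0, 0],
    [-0.1, 0, 0, 0],
    [-0.1, 0, 0, 0],
    [0, 0, -0.1, 0],
    [0, 0, 0, 0],
  ],
)

```text
time_s: 9.1
eef_pos: [414.3, 285.1, 188.5]
ee_rot: [0.0, 0.5, 0.866, 0.0]
force: [1.1, 0.1, -2.4]
grip_width: 0.41
```

```bash
python3 q.py
```

```text
t 9.1 pos [414.3 285.1 188.5] yaw 120.05 F tool [-0.48  0.96  2.41] M tool [ 0.066  0.011 -0.005] grip 0.41
s 129.9 from tip -1.2 lateral(+y tool) of tcp 0.01 rod yaw there 120.12
```

Call:
apply_moves(
  targets=[
    [0, 0, -0.07, 0],
    [0, 0, 0, 0],
  ],
)

```text
time_s: 9.3
eef_pos: [414.2, 285.1, 189.0]
ee_rot: [-0.0, 0.5, 0.866, -0.0]
force: [0.5, -0.6, -4.3]
grip_width: 0.414
```

```bash
python3 q.py
```

```text
t 9.3 pos [414.2 285.1 189. ] yaw 120.05 F tool [-0.77  0.11  4.3 ] M tool [-0.     0.022 -0.057] grip 0.414
s 129.9 from tip -1.2 lateral(+y tool) of tcp -0.13 rod yaw there 120.12
```

Call:
apply_moves(
  targets=[
    [0, 0, 0.1, 0],
    [0, 0, 0.17, 0],
    [0, 0, 0, 0],
  ],
)

```text
time_s: 9.6
eef_pos: [414.2, 285.1, 186.2]
ee_rot: [-0.0, 0.5, 0.866, -0.0]
force: [0.2, -0.2, -2.6]
grip_width: 0.413
```

```bash
python3 q.py
```

```text
t 9.6 pos [414.2 285.1 186.2] yaw 120.05 F tool [-0.28  0.11  2.62] M tool [ 0.003 -0.061 -0.015] grip 0.413
s 129.9 from tip -1.2 lateral(+y tool) of tcp -0.11 rod yaw there 120.12
```

Call:
apply_moves(
  targets=[
    [0, 0.05, -0.1, 0],
    [0, 0.08, 0, 0],
    [0, 0, 0, 0],
  ],
)

```text
time_s: 9.9
eef_pos: [415.3, 285.7, 187.4]
ee_rot: [-0.0, 0.5, 0.866, -0.0]
force: [-2.7, -1.6, -1.6]
grip_width: 0.417
```

```bash
python3 q.py
```

```text
t 9.9 pos [415.3 285.7 187.4] yaw 120.05 F tool [-0.05 -3.17  1.62] M tool [ 0.42  -0.023 -0.038] grip 0.417
s 129.9 from tip -1.2 lateral(+y tool) of tcp 1.1 rod yaw there 120.12
```

Call:
apply_moves(
  targets=[
    [0, -0.1, 0, 0],
    [0, -0.15, 0, 0],
    [0, 0, 0, 0],
  ],
)

```text
time_s: 10.2
eef_pos: [413.2, 284.5, 187.4]
ee_rot: [0.0, 0.5, 0.866, 0.0]
force: [-0.1, 0.3, -2.1]
grip_width: 0.418
```

```bash
python3 q.py
```

```text
t 10.2 pos [413.2 284.5 187.4] yaw 120.04 F tool [0.27 0.05 2.12] M tool [-0.043 -0.038 -0.027] grip 0.418
s 129.9 from tip -1.2 lateral(+y tool) of tcp -1.32 rod yaw there 120.12
```

Call:
apply_moves(
  targets=[
    [0, -0.08, 0, 0],
    [0, 0, 0, 0],
  ],
)

```text
time_s: 10.4
eef_pos: [412.6, 284.1, 187.4]
ee_rot: [0.0, 0.5, 0.866, 0.0]
force: [0.2, 0.5, -1.8]
grip_width: 0.413
```

```bash
python3 q.py
```

```text
t 10.4 pos [412.6 284.1 187.4] yaw 120.05 F tool [0.37 0.39 1.81] M tool [-0.025  0.014 -0.018] grip 0.413
s 129.9 from tip -1.2 lateral(+y tool) of tcp -2.03 rod yaw there 120.12
```

Call:
apply_moves(
  targets=[
    [0, -0.06, 0, 0],
    [0, 0, 0, 0],
  ],
)

```text
time_s: 10.6
eef_pos: [412.3, 284.0, 187.5]
ee_rot: [0.0, 0.5, 0.866, 0.001]
force: [2.6, 2.5, -4.6]
grip_width: 0.411
```

```bash
python3 q.py
```

```text
t 10.6 pos [412.3 284.  187.5] yaw 120.05 F tool [0.87 3.52 4.58] M tool [-0.512  0.07  -0.037] grip 0.411
s 129.9 from tip -1.2 lateral(+y tool) of tcp -2.3 rod yaw there 120.12
```

```bash
cat > plan.py <<'E'
from st import *
import sys
from scipy.optimize import minimize
def pose(pr,sc):
    """best block pose (world xy, yaw rad) with block centre near arclength sc"""
    ss=np.linspace(sc-13,sc+13,27); ss=ss[ss<=SMAX]
    loc=rodlocal(np.r_[ss]); P=world(pr,loc)[:,:2]
    l0=rodlocal([sc]); c0=world(pr,l0)[0,:2]; a0=l0[0,2]+pr[2]
    def dev(v):
        a=a0+v[1]; n=np.array([np.sin(a),-np.cos(a)]); c=c0+v[0]*np.array([np.sin(a0),-np.cos(a0)])
        return (P-c)@n
    f=minimize(lambda v:np.sum((dev(v)/1.0)**6)**(1/6)+1e-3*(v[1]**2),[0,0],method="Nelder-Mead",options=dict(xatol=1e-5,fatol=1e-7))
    v=f.x
    return c0+v[0]*np.array([np.sin(a0),-np.cos(a0)]),a0+v[1],np.abs(dev(v)).max()
def rows(pr,ss,z=187.2,start=None):
    p,Rm,_=tool(); yaw=np.arctan2(Rm[1,0],Rm[0,0]); c=p.copy()
    if start is not None: c,yaw=start
    for s in ss:
        t,a,d=pose(pr,s); t=np.r_[t,z]
        Rt=np.array([[np.cos(yaw),np.sin(yaw),0],[np.sin(yaw),-np.cos(yaw),0],[0,0,-1]])
        dl=Rt.T@(t-c)/10; tr=np.degrees(yaw-a)
        dl=dl.round(2); tr=tr.round(1); print([*map(float,dl),float(tr)],"s",round(s,1),"dev",d.round(2))
        c=c+Rt@dl*10; yaw=yaw-np.radians(tr)
E
python3 - <<'E'
import numpy as np
p=np.load("p1.npy"); p[0]-=.6; p[1]-=.35; np.save("p1.npy",p)
from plan import *
rows(p,[129.9,127.9,125.9,123.9,121.9,119.9])
E
```

```text
[-0.0, 0.16, 0.03, -0.1] s 129.9 dev 0.0
[-0.2, 0.0, 0.0, 0.0] s 127.9 dev 0.0
[-0.2, 0.0, 0.0, 0.1] s 125.9 dev 0.01
[-0.2, 0.0, 0.0, 0.2] s 123.9 dev 0.04
[-0.2, 0.0, 0.0, 0.3] s 121.9 dev 0.09
[-0.2, 0.0, 0.0, 0.4] s 119.9 dev 0.14
```

Call:
apply_moves(
  targets=[
    [0, 0.19, 0.03, 0],
    [-0.2, 0, 0, 0],
    [-0.2, 0, 0, 0.1],
    [-0.2, 0, 0, 0.2],
    [-0.2, 0, 0, 0.3],
    [-0.2, 0, 0, 0.4],
    [0, 0, 0, 0],
  ],
)

```text
time_s: 11.3
eef_pos: [418.8, 275.9, 187.1]
ee_rot: [0.0, 0.507, 0.862, -0.0]
force: [-0.9, -0.0, -2.6]
grip_width: 0.413
```

```bash
python3 q.py; python3 - <<'E'
from plan import *
p=np.load("p1.npy")
rows(p,[117.5,115,112.5,110,107.5])
E
```

```text
t 11.3 pos [418.8 275.9 187.1] yaw 119.01 F tool [ 0.43 -0.79  2.62] M tool [-0.001  0.031  0.017] grip 0.413
s 119.6 from tip 9.1 lateral(+y tool) of tcp -0.11 rod yaw there 120.12
[-0.22, 0.01, -0.01, 0.4] s 117.5 dev 0.23
[-0.25, -0.01, 0.0, 0.6] s 115 dev 0.33
[-0.25, -0.0, 0.0, 1.0] s 112.5 dev 0.41
[-0.25, -0.01, 0.0, 1.2] s 110 dev 0.48
[-0.24, -0.0, 0.0, 1.3] s 107.5 dev 0.53
```

Call:
apply_moves(
  targets=[
    [-0.22, 0.01, 0, 0.4],
    [-0.25, 0, 0, 0.6],
    [-0.25, 0, 0, 1.0],
    [-0.25, -0.01, 0, 1.2],
    [-0.24, 0, 0, 1.3],
    [0, 0, 0, 0],
  ],
)

```text
time_s: 11.9
eef_pos: [424.4, 265.1, 187.1]
ee_rot: [0.0, 0.541, 0.841, -0.0]
force: [-0.3, -0.2, -3.0]
grip_width: 0.416
```

```bash
python3 q.py; python3 - <<'E'
from plan import *
p=np.load("p1.npy")
rows(p,[105,102.5,100,97.5,95])
E
```

```text
t 11.9 pos [424.4 265.1 187.1] yaw 114.47 F tool [-0.04 -0.29  3.03] M tool [-0.03  -0.013 -0.007] grip 0.416
s 107.5 from tip 21.3 lateral(+y tool) of tcp -0.27 rod yaw there 114.89
[-0.25, -0.02, -0.01, 1.5] s 105 dev 0.56
[-0.25, -0.01, -0.0, 1.6] s 102.5 dev 0.58
[-0.25, 0.0, -0.0, 1.8] s 100 dev 0.58
[-0.24, -0.0, -0.0, 1.8] s 97.5 dev 0.58
[-0.25, -0.01, -0.0, 1.8] s 95 dev 0.58
```

Call:
apply_moves(
  targets=[
    [-0.25, -0.02, 0, 1.5],
    [-0.25, -0.01, 0, 1.6],
    [-0.25, 0, 0, 1.8],
    [-0.24, 0, 0, 1.8],
    [-0.25, -0.01, 0, 1.8],
    [0, 0, 0, 0],
  ],
)

```text
time_s: 12.5
eef_pos: [428.5, 253.4, 187.1]
ee_rot: [0.0, 0.602, 0.798, -0.0]
force: [0.7, -0.8, -3.2]
grip_width: 0.416
```

```bash
python3 q.py; python3 - <<'E'
from plan import *
p=np.load("p1.npy")
rows(p,[92.5,90,87.5,85,82.5])
E
```

```text
t 12.5 pos [428.5 253.4 187.1] yaw 105.95 F tool [-1.    0.48  3.2 ] M tool [ 0.036  0.07  -0.017] grip 0.416
s 95.1 from tip 33.7 lateral(+y tool) of tcp -0.54 rod yaw there 106.0
[-0.25, 0.0, -0.01, 1.8] s 92.5 dev 0.58
[-0.25, -0.0, 0.0, 1.8] s 90 dev 0.58
[-0.25, -0.0, 0.0, 1.8] s 87.5 dev 0.58
[-0.25, -0.01, 0.0, 1.8] s 85 dev 0.58
[-0.25, -0.0, 0.0, 1.7] s 82.5 dev 0.58
```

Call:
apply_moves(
  targets=[
    [0, 0.08, 0, 0],
    [0, 0, 0, 0],
  ],
)

```text
time_s: 12.7
eef_pos: [429.3, 254.0, 187.1]
ee_rot: [0.0, 0.601, 0.799, 0.0]
force: [0.4, 0.8, -2.1]
grip_width: 0.416
```

```bash
python3 q.py
```

```text
t 12.7 pos [429.3 254.  187.1] yaw 106.06 F tool [0.69 0.64 2.09] M tool [-0.009  0.082 -0.026] grip 0.416
s 95.4 from tip 33.4 lateral(+y tool) of tcp 0.33 rod yaw there 106.24
```

Call:
apply_moves(
  targets=[
    [0, -0.08, 0, 0],
    [0, -0.08, 0, 0],
    [0, 0, 0, 0],
  ],
)

```text
time_s: 13.0
eef_pos: [427.9, 253.6, 187.2]
ee_rot: [0.0, 0.601, 0.799, 0.001]
force: [2.7, 2.2, -4.5]
grip_width: 0.415
```

```bash
python3 q.py
```

```text
t 13.0 pos [427.9 253.6 187.2] yaw 106.05 F tool [1.37 3.17 4.54] M tool [-0.463  0.075  0.011] grip 0.415
s 95.4 from tip 33.4 lateral(+y tool) of tcp -1.08 rod yaw there 106.24
```

Call:
apply_moves(
  targets=[
    [0, 0.12, 0, 0],
    [0, 0.1, 0, 0],
    [0, 0, 0, 0],
  ],
)

```text
time_s: 13.3
eef_pos: [429.7, 254.1, 187.0]
ee_rot: [-0.0, 0.601, 0.799, -0.0]
force: [-0.2, -0.7, -2.6]
grip_width: 0.416
```

```bash
python3 q.py
```

```text
t 13.3 pos [429.7 254.1 187. ] yaw 106.05 F tool [-0.57 -0.41  2.58] M tool [-0.009  0.007 -0.009] grip 0.416
s 95.3 from tip 33.5 lateral(+y tool) of tcp 0.81 rod yaw there 106.18
```

Call:
apply_moves(
  targets=[
    [0, 0.05, 0, 0],
    [0, 0, 0, 0],
  ],
)

```text
time_s: 13.5
eef_pos: [430.0, 254.2, 187.0]
ee_rot: [-0.0, 0.601, 0.799, -0.0]
force: [-1.7, -0.6, -1.6]
grip_width: 0.413
```

```bash
python3 q.py
```

```text
t 13.5 pos [430.  254.2 187. ] yaw 106.05 F tool [-0.09 -1.84  1.62] M tool [ 0.227  0.029 -0.055] grip 0.413
s 95.4 from tip 33.4 lateral(+y tool) of tcp 1.1 rod yaw there 106.24
```

Call:
apply_moves(
  targets=[
    [0, 0.04, 0, 0],
    [0, 0, 0, 0],
  ],
)

```text
time_s: 13.7
eef_pos: [430.2, 254.2, 186.9]
ee_rot: [-0.0, 0.601, 0.799, -0.001]
force: [-4.1, -1.9, -1.0]
grip_width: 0.412
```

```bash
python3 q.py
```

```text
t 13.7 pos [430.2 254.2 186.9] yaw 106.06 F tool [-0.68 -4.45  0.99] M tool [ 0.691  0.03  -0.075] grip 0.412
s 95.4 from tip 33.4 lateral(+y tool) of tcp 1.28 rod yaw there 106.24
```

```bash
python3 - <<'E'
from plan import *
p=np.load("p1.npy"); np.save("p1_old.npy",p)
tip=world(p,rodlocal([SMAX]))[0,:2]; d=np.radians(.8); c,s=np.cos(d),np.sin(d)
o=p[:2]-tip; p[:2]=tip+[c*o[0]-s*o[1],s*o[0]+c*o[1]]; p[2]+=d; p[:2]+=[.37,-.65]; np.save("p1.npy",p); print(p[:3],np.degrees(p[2]))
rows(p,[94.5,94.5,92,89.5,87,84.5,82,79.5])
E
python3 q.py
```

```text
[395.92277418 142.19583415   1.0632103 ] 60.91746263923856
[-0.15, -0.11, -0.03, -0.3] s 94.5 dev 0.58
[-0.0, -0.0, 0.0, -0.0] s 94.5 dev 0.58
[-0.25, -0.01, 0.0, 1.8] s 92 dev 0.58
[-0.25, 0.0, 0.0, 1.7] s 89.5 dev 0.58
[-0.25, -0.0, 0.0, 1.8] s 87 dev 0.58
[-0.25, -0.01, 0.0, 1.8] s 84.5 dev 0.58
[-0.24, -0.0, 0.0, 1.8] s 82 dev 0.58
[-0.25, -0.01, 0.0, 1.8] s 79.5 dev 0.58
t 13.7 pos [430.2 254.2 186.9] yaw 106.06 F tool [-0.68 -4.45  0.99] M tool [ 0.691  0.03  -0.075] grip 0.412
s 96.0 from tip 32.8 lateral(+y tool) of tcp 0.66 rod yaw there 107.47
```

Call:
apply_moves(
  targets=[
    [0, -0.12, 0, -0.3],
    [-0.15, 0, 0, 0],
    [-0.25, -0.01, 0, 1.8],
    [-0.25, 0, 0, 1.7],
    [-0.25, 0, 0, 1.8],
    [0, 0, 0, 0],
  ],
)

```text
time_s: 14.3
eef_pos: [431.8, 245.0, 187.1]
ee_rot: [0.0, 0.637, 0.771, 0.0]
force: [-0.2, -0.4, -2.3]
grip_width: 0.415
```

```bash
python3 q.py;python3 - <<'E'
from plan import *
p=np.load("p1.npy")
rows(p,[84.5,82,79.5,77,74.5,72])
E
```

```text
t 14.3 pos [431.8 245.  187.1] yaw 100.94 F tool [-0.4  -0.27  2.27] M tool [0.001 0.023 0.042] grip 0.415
s 86.6 from tip 42.2 lateral(+y tool) of tcp 0.01 rod yaw there 100.76
[-0.21, -0.05, -0.01, 1.7] s 84.5 dev 0.58
[-0.25, -0.01, 0.0, 1.8] s 82 dev 0.58
[-0.25, -0.0, 0.0, 1.8] s 79.5 dev 0.58
[-0.25, -0.0, 0.0, 1.8] s 77 dev 0.58
[-0.25, -0.01, 0.0, 1.8] s 74.5 dev 0.58
[-0.24, -0.0, 0.0, 1.8] s 72 dev 0.58
```

Call:
apply_moves(
  targets=[
    [-0.21, -0.05, 0, 1.7],
    [-0.25, -0.01, 0, 1.8],
    [-0.25, 0, 0, 1.8],
    [-0.25, 0, 0, 1.8],
    [-0.25, -0.01, 0, 1.8],
    [0, 0, 0, 0],
  ],
)

```text
time_s: 14.9
eef_pos: [432.6, 232.9, 187.1]
ee_rot: [0.0, 0.694, 0.72, 0.0]
force: [-0.0, -0.4, -2.8]
grip_width: 0.418
```

```bash
python3 q.py
```

```text
t 14.9 pos [432.6 232.9 187.1] yaw 92.05 F tool [-0.44 -0.06  2.75] M tool [-0.026 -0.059  0.008] grip 0.418
s 74.5 from tip 54.3 lateral(+y tool) of tcp -0.58 rod yaw there 92.05
```

Call:
apply_moves(
  targets=[
    [0, 0.1, 0, 0],
    [0, 0, 0, 0],
  ],
)

```text
time_s: 15.1
eef_pos: [433.6, 233.2, 187.1]
ee_rot: [-0.0, 0.694, 0.72, -0.0]
force: [-1.0, 0.1, -2.0]
grip_width: 0.414
```

```bash
python3 q.py
```

```text
t 15.1 pos [433.6 233.2 187.1] yaw 92.16 F tool [ 0.11 -1.    2.05] M tool [ 0.047 -0.066 -0.023] grip 0.414
s 74.8 from tip 54.0 lateral(+y tool) of tcp 0.41 rod yaw there 92.29
```

Call:
apply_moves(
  targets=[
    [0, -0.1, 0, 0],
    [0, -0.1, 0, 0],
    [0, 0, 0, 0],
  ],
)

```text
time_s: 15.4
eef_pos: [431.5, 233.2, 187.1]
ee_rot: [0.0, 0.694, 0.72, 0.0]
force: [0.1, -0.0, -3.1]
grip_width: 0.413
```

```bash
python3 q.py
```

```text
t 15.4 pos [431.5 233.2 187.1] yaw 92.16 F tool [-0.03  0.08  3.09] M tool [-0.092  0.048  0.013] grip 0.413
s 74.8 from tip 54.0 lateral(+y tool) of tcp -1.63 rod yaw there 92.29
```

```bash
python3 - <<'E'
from plan import *
p=np.load("p1.npy")
rows(p,[74.5,72,69.5,67,64.5,62,59.5,57])
E
```

```text
[-0.03, 0.12, -0.01, 0.1] s 74.5 dev 0.58
[-0.25, -0.01, 0.0, 1.8] s 72 dev 0.58
[-0.25, -0.0, 0.0, 1.8] s 69.5 dev 0.58
[-0.25, -0.01, 0.0, 1.8] s 67 dev 0.58
[-0.25, 0.0, 0.0, 1.7] s 64.5 dev 0.58
[-0.24, -0.0, 0.0, 1.8] s 62 dev 0.58
[-0.25, -0.01, 0.0, 1.8] s 59.5 dev 0.58
[-0.25, -0.0, 0.0, 1.8] s 57 dev 0.58
```

Call:
apply_moves(
  targets=[
    [-0.03, 0.1, 0, 0.1],
    [-0.25, -0.01, 0, 1.8],
    [-0.25, 0, 0, 1.8],
    [-0.25, -0.01, 0, 1.8],
    [-0.25, 0, 0, 1.7],
    [0, 0, 0, 0],
  ],
)

```text
time_s: 16.0
eef_pos: [432.2, 222.6, 187.1]
ee_rot: [0.0, 0.738, 0.675, -0.0]
force: [0.0, 0.6, -2.4]
grip_width: 0.414
```

```bash
python3 q.py;python3 - <<'E'
from plan import *
p=np.load("p1.npy")
rows(p,[62,59.5,57,54.5,52])
E
```

```text
t 16.0 pos [432.2 222.6 187.1] yaw 84.85 F tool [ 0.64 -0.03  2.45] M tool [ 0.014 -0.002 -0.042] grip 0.414
s 64.1 from tip 64.7 lateral(+y tool) of tcp -0.64 rod yaw there 84.61
[-0.21, 0.01, -0.01, 1.7] s 62 dev 0.58
[-0.24, -0.0, 0.0, 1.8] s 59.5 dev 0.58
[-0.25, -0.01, 0.0, 1.8] s 57 dev 0.58
[-0.25, 0.0, 0.0, 1.8] s 54.5 dev 0.58
[-0.25, -0.0, 0.0, 1.8] s 52 dev 0.58
```

Call:
apply_moves(
  targets=[
    [-0.21, 0.01, 0, 1.7],
    [-0.24, 0, 0, 1.8],
    [-0.25, -0.01, 0, 1.8],
    [0, 0, 0, 0],
  ],
)

```text
time_s: 16.4
eef_pos: [431.3, 215.7, 187.1]
ee_rot: [-0.0, 0.769, 0.64, -0.0]
force: [0.2, 0.7, -3.4]
grip_width: 0.414
```

```bash
python3 q.py;python3 - <<'E'
from plan import *
p=np.load("p1.npy")
rows(p,[54.5,52,49.5,47])
s=capture("side"); crop(s["img"],340,180,430,280,6,"pics/k1.png")
E
```

```text
t 16.4 pos [431.3 215.7 187.1] yaw 79.55 F tool [0.7  0.11 3.4 ] M tool [-0.052 -0.048  0.003] grip 0.414
s 57.1 from tip 71.7 lateral(+y tool) of tcp -0.58 rod yaw there 79.59
[-0.26, 0.01, -0.01, 1.8] s 54.5 dev 0.58
[-0.25, -0.01, -0.0, 1.8] s 52 dev 0.58
[-0.24, -0.0, -0.0, 1.8] s 49.5 dev 0.58
[-0.25, -0.0, -0.0, 1.8] s 47 dev 0.58
```

View pics/k1.png

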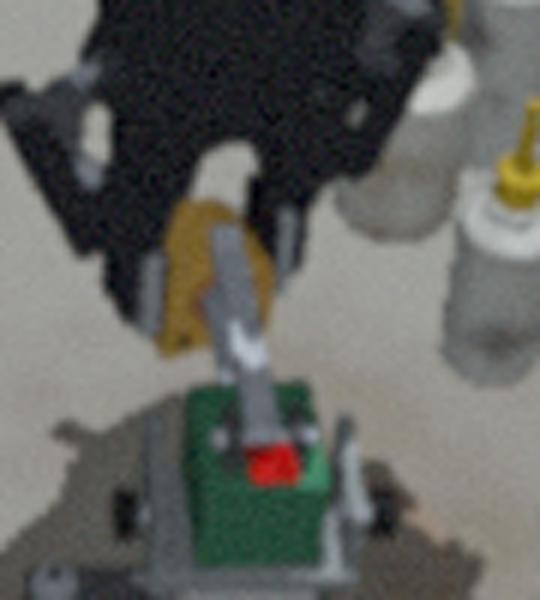

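Call:
apply_moves(
  targets=[
    [-0.26, 0.01, 0, 1.8],
    [-0.25, -0.01, 0, 1.8],
    [0, 0, 0, 0],
  ],
)

```text
time_s: 16.75
eef_pos: [430.2, 210.7, 187.0]
ee_rot: [-0.0, 0.788, 0.615, -0.0]
force: [0.4, 0.2, -3.9]
grip_width: 0.413
```

```bash
python3 q.py;python3 - <<'E'
from plan import *
p=np.load("p1.npy")
rows(p,[49.5,47,44.5,42])
E
```

```text
t 16.75 pos [430.2 210.7 187. ] yaw 75.96 F tool [0.25 0.33 3.93] M tool [-0.031  0.134 -0.012] grip 0.413
s 51.9 from tip 76.9 lateral(+y tool) of tcp -0.59 rod yaw there 75.9
[-0.24, 0.01, -0.02, 1.8] s 49.5 dev 0.58
[-0.25, -0.01, -0.0, 1.8] s 47 dev 0.58
[-0.25, -0.0, -0.0, 1.8] s 44.5 dev 0.58
[-0.25, -0.0, -0.0, 1.7] s 42 dev 0.57
```

Call:
apply_moves(
  targets=[
    [-0.24, 0.01, -0.01, 1.8],
    [-0.25, -0.01, 0, 1.8],
    [0, 0, 0, 0],
  ],
)

```text
time_s: 17.05
eef_pos: [429.0, 205.8, 187.1]
ee_rot: [0.0, 0.807, 0.59, -0.001]
force: [0.4, -1.2, -5.1]
grip_width: 0.413
```

```bash
python3 q.py
```

```text
t 17.05 pos [429.  205.8 187.1] yaw 72.36 F tool [-0.98  0.76  5.08] M tool [-0.022 -0.1   -0.052] grip 0.413
s 46.9 from tip 81.9 lateral(+y tool) of tcp -0.49 rod yaw there 72.28
```

Call:
apply_moves(
  targets=[
    [0, 0.08, 0, 0],
    [0, 0, 0, 0],
  ],
)

```text
time_s: 17.25
eef_pos: [429.8, 205.7, 187.0]
ee_rot: [-0.0, 0.807, 0.591, -0.001]
force: [-0.5, -1.0, -5.8]
grip_width: 0.414
```

```bash
python3 q.py
```

```text
t 17.25 pos [429.8 205.7 187. ] yaw 72.45 F tool [-1.13 -0.14  5.78] M tool [ 0.077 -0.089  0.051] grip 0.414
s 47.0 from tip 81.7 lateral(+y tool) of tcp 0.3 rod yaw there 72.4
```

Call:
apply_moves(
  targets=[
    [0, -0.08, 0, 0],
    [0, -0.08, 0, 0],
    [0, 0, 0, 0],
  ],
)

```text
time_s: 17.55
eef_pos: [428.4, 206.5, 187.3]
ee_rot: [0.0, 0.807, 0.591, 0.0]
force: [1.6, 0.7, -4.6]
grip_width: 0.416
```

```bash
python3 q.py
```

```text
t 17.55 pos [428.4 206.5 187.3] yaw 72.45 F tool [1.18 1.31 4.63] M tool [-0.095  0.13   0.037] grip 0.416
s 47.4 from tip 81.4 lateral(+y tool) of tcp -1.19 rod yaw there 72.64
```

Call:
apply_moves(
  targets=[
    [0, 0.1, 0, 0],
    [0, 0.1, 0, 0],
    [0, 0, 0, 0],
  ],
)

```text
time_s: 17.85
eef_pos: [430.1, 205.9, 187.0]
ee_rot: [-0.0, 0.807, 0.591, -0.0]
force: [-2.7, 1.4, -4.2]
grip_width: 0.419
```

```bash
python3 q.py
```

```text
t 17.85 pos [430.1 205.9 187. ] yaw 72.44 F tool [ 0.54 -2.98  4.17] M tool [ 0.331  0.077 -0.036] grip 0.419
s 47.3 from tip 81.5 lateral(+y tool) of tcp 0.54 rod yaw there 72.58
```

```bash
python3 - <<'E'
from plan import *
p=np.load("p1.npy")
rows(p,[47,44.5,42,39.5,37,34.5])
E
```

```text
[-0.03, -0.1, -0.02, 0.1] s 47 dev 0.58
[-0.24, -0.01, 0.0, 1.8] s 44.5 dev 0.58
[-0.25, 0.0, 0.0, 1.7] s 42 dev 0.57
[-0.25, -0.0, 0.0, 1.6] s 39.5 dev 0.55
[-0.25, -0.0, 0.0, 1.4] s 37 dev 0.51
[-0.25, -0.0, 0.0, 1.3] s 34.5 dev 0.45
```

Call:
apply_moves(
  targets=[
    [0, -0.12, -0.01, 0.1],
    [-0.24, -0.01, 0, 1.8],
    [-0.25, 0, 0, 1.7],
    [0, 0, 0, 0],
  ],
)

```text
time_s: 18.25
eef_pos: [427.4, 201.2, 187.3]
ee_rot: [0.0, 0.825, 0.565, -0.0]
force: [1.0, -0.5, -4.4]
grip_width: 0.411
```

```bash
python3 q.py;python3 - <<'E'
from plan import *
p=np.load("p1.npy")
rows(p,[39.5,37,34.5,32,29.5])
E
```

```text
t 18.25 pos [427.4 201.2 187.3] yaw 68.76 F tool [-0.08  1.14  4.4 ] M tool [ 0.032 -0.085  0.019] grip 0.411
s 42.0 from tip 86.8 lateral(+y tool) of tcp -0.45 rod yaw there 68.77
[-0.25, -0.0, 0.01, 1.5] s 39.5 dev 0.55
[-0.25, -0.0, 0.0, 1.4] s 37 dev 0.51
[-0.24, -0.01, 0.0, 1.3] s 34.5 dev 0.45
[-0.25, 0.0, 0.0, 1.1] s 32 dev 0.37
[-0.25, 0.0, 0.0, 0.8] s 29.5 dev 0.29
```

Call:
apply_moves(
  targets=[
    [-0.25, 0.02, 0.01, 1.5],
    [-0.25, 0.01, 0, 1.4],
    [0, 0, 0, 0],
  ],
)

```text
time_s: 18.55
eef_pos: [425.8, 196.5, 187.2]
ee_rot: [0.0, 0.839, 0.544, -0.0]
force: [0.1, 0.4, -4.6]
grip_width: 0.413
```

```bash
python3 q.py;python3 - <<'E'
from plan import *
p=np.load("p1.npy")
rows(p,[34.5,32,29.5])
E
```

```text
t 18.55 pos [425.8 196.5 187.2] yaw 65.88 F tool [ 0.38 -0.01  4.63] M tool [-0.08  -0.121  0.001] grip 0.413
s 37.0 from tip 91.8 lateral(+y tool) of tcp -0.07 rod yaw there 65.2
[-0.24, -0.03, -0.0, 1.3] s 34.5 dev 0.45
[-0.25, -0.0, -0.0, 1.1] s 32 dev 0.37
[-0.25, -0.0, -0.0, 0.9] s 29.5 dev 0.29
```

Call:
apply_moves(
  targets=[
    [-0.24, -0.01, 0, 1.3],
    [-0.25, 0, 0, 1.1],
    [0, 0, 0, 0],
  ],
)

```text
time_s: 18.85
eef_pos: [423.6, 192.1, 187.2]
ee_rot: [0.0, 0.85, 0.526, -0.0]
force: [-0.5, -0.6, -5.4]
grip_width: 0.418
```

```bash
python3 q.py;python3 - <<'E'
from plan import *
p=np.load("p1.npy")
rows(p,[29.5,27])
E
```

```text
t 18.85 pos [423.6 192.1 187.2] yaw 63.49 F tool [-0.79 -0.13  5.38] M tool [-0.083 -0.177  0.022] grip 0.418
s 32.1 from tip 96.7 lateral(+y tool) of tcp -0.07 rod yaw there 61.69
[-0.26, -0.02, -0.0, 0.9] s 29.5 dev 0.29
[-0.25, 0.0, -0.0, 0.7] s 27 dev 0.2
```

Call:
apply_moves(
  targets=[
    [-0.25, 0, 0, 0.9],
    [0, 0, 0, 0],
  ],
)

```text
time_s: 19.05
eef_pos: [422.5, 190.0, 187.2]
ee_rot: [0.0, 0.854, 0.52, -0.0]
force: [-1.1, -1.4, -4.7]
grip_width: 0.415
```

```bash
python3 q.py;python3 - <<'E'
from plan import *
p=np.load("p1.npy")
rows(p,[27,24.5,22,20,18,16])
s=capture("side"); crop(s["img"],340,190,430,290,6,"pics/k2.png")
E
```

```text
t 19.05 pos [422.5 190.  187.2] yaw 62.61 F tool [-1.76 -0.37  4.69] M tool [-0.105 -0.078  0.005] grip 0.415
s 29.6 from tip 99.1 lateral(+y tool) of tcp 0.03 rod yaw there 60.92
[-0.27, -0.02, -0.0, 0.7] s 27 dev 0.2
[-0.25, 0.0, -0.0, 0.5] s 24.5 dev 0.11
[-0.25, 0.0, -0.0, 0.3] s 22 dev 0.05
[-0.2, 0.0, -0.0, 0.1] s 20 dev 0.01
[-0.2, 0.0, -0.0, 0.1] s 18 dev 0.0
[-0.2, 0.0, -0.0, -0.0] s 16 dev 0.0
```

View pics/k2.png

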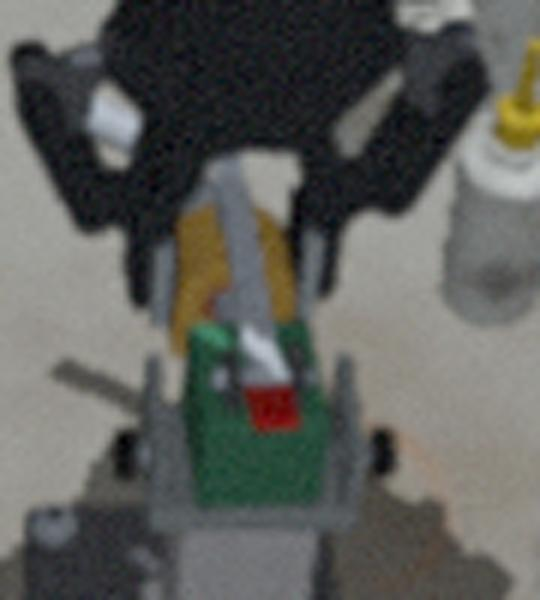

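Call:
apply_moves(
  targets=[
    [-0.25, -0.01, 0, 0.7],
    [-0.25, 0, 0, 0.5],
    [-0.25, 0, 0, 0.3],
    [0, 0, 0, 0],
  ],
)

```text
time_s: 19.5
eef_pos: [418.8, 183.3, 187.2]
ee_rot: [0.0, 0.861, 0.509, -0.0]
force: [-0.6, -1.1, -3.7]
grip_width: 0.416
```

```bash
python3 q.py
```

```text
t 19.5 pos [418.8 183.3 187.2] yaw 61.13 F tool [-1.27  0.03  3.74] M tool [-0.025 -0.145  0.031] grip 0.416
s 22.0 from tip 106.7 lateral(+y tool) of tcp 0.04 rod yaw there 60.92
```

Call:
apply_moves(
  targets=[
    [0, 0.1, 0, 0],
    [0, 0, 0, 0],
  ],
)

```text
time_s: 19.7
eef_pos: [419.8, 183.0, 187.1]
ee_rot: [-0.0, 0.861, 0.509, -0.0]
force: [-1.3, -1.0, -5.1]
grip_width: 0.415
```

```bash
python3 q.py
```

```text
t 19.7 pos [419.8 183.  187.1] yaw 61.15 F tool [-1.46 -0.69  5.15] M tool [ 0.017 -0.177  0.015] grip 0.415
s 22.3 from tip 106.5 lateral(+y tool) of tcp 1.04 rod yaw there 60.92
```

Call:
apply_moves(
  targets=[
    [0, -0.1, 0, 0],
    [0, -0.1, 0, 0],
    [0, 0, 0, 0],
  ],
)

```text
time_s: 20.0
eef_pos: [418.3, 184.2, 187.3]
ee_rot: [0.0, 0.861, 0.509, 0.0]
force: [0.8, -1.2, -4.9]
grip_width: 0.415
```

```bash
python3 q.py
```

```text
t 20.0 pos [418.3 184.2 187.3] yaw 61.15 F tool [-0.69  1.28  4.9 ] M tool [-0.114 -0.04   0.009] grip 0.415
s 22.5 from tip 106.2 lateral(+y tool) of tcp -0.87 rod yaw there 60.92
```

Call:
apply_moves(
  targets=[
    [0, 0.12, 0, 0],
    [0, 0.12, 0, 0],
    [0, 0, 0, 0],
  ],
)

```text
time_s: 20.3
eef_pos: [420.2, 183.0, 187.1]
ee_rot: [-0.0, 0.861, 0.509, -0.0]
force: [-1.0, 0.2, -5.1]
grip_width: 0.413
```

```bash
python3 q.py
```

```text
t 20.3 pos [420.2 183.  187.1] yaw 61.15 F tool [-0.37 -0.99  5.11] M tool [ 0.192  0.024 -0.055] grip 0.413
s 22.5 from tip 106.3 lateral(+y tool) of tcp 1.43 rod yaw there 60.92
```

Call:
apply_moves(
  targets=[
    [0, -0.12, 0, 0],
    [-0.15, 0, 0, 0],
    [-0.15, 0, 0, 0],
    [-0.15, 0, 0, 0],
    [0, 0, 0, 0],
  ],
)

```text
time_s: 20.8
eef_pos: [416.7, 179.1, 187.1]
ee_rot: [0.0, 0.861, 0.509, -0.001]
force: [-2.1, -4.1, -4.2]
grip_width: 0.412
```

```bash
python3 q.py
```

```text
t 20.8 pos [416.7 179.1 187.1] yaw 61.15 F tool [-4.61  0.09  4.24] M tool [-0.019 -0.541 -0.064] grip 0.412
s 17.4 from tip 111.4 lateral(+y tool) of tcp 0.22 rod yaw there 60.92
```

Call:
apply_moves(
  targets=[
    [-0.1, 0, 0, 0],
    [-0.1, 0, 0, 0],
    [0, 0, 0, 0],
  ],
)

```text
time_s: 21.1
eef_pos: [416.3, 177.8, 187.4]
ee_rot: [0.0, 0.861, 0.509, 0.0]
force: [0.9, -0.9, -3.1]
grip_width: 0.416
```

```bash
python3 q.py
```

```text
t 21.1 pos [416.3 177.8 187.4] yaw 61.14 F tool [-0.36  1.23  3.05] M tool [-0.017 -0.028 -0.004] grip 0.416
s 16.0 from tip 112.7 lateral(+y tool) of tcp 0.45 rod yaw there 60.92
```

```bash
python3 - <<'E'
from st import *
s=capture("side"); crop(s["img"],340,190,430,290,6,"pics/k3.png")
t=capture("top"); crop(t["img"],340,150,460,240,6,"pics/k3t.png")
E
```

```text
(no output)
```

View pics/k3.png

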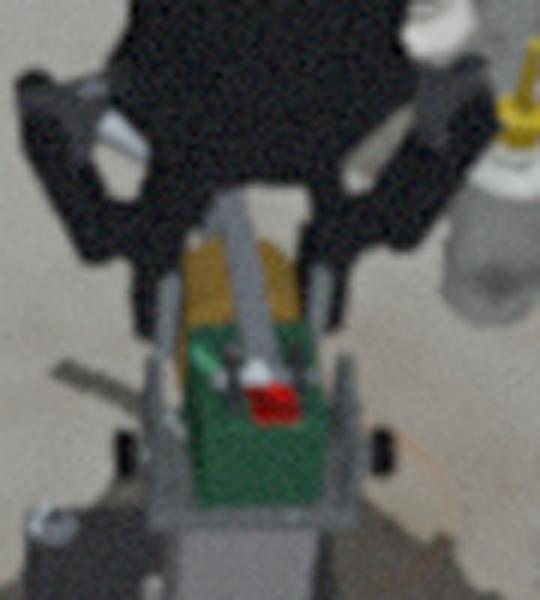

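View pics/k3t.png

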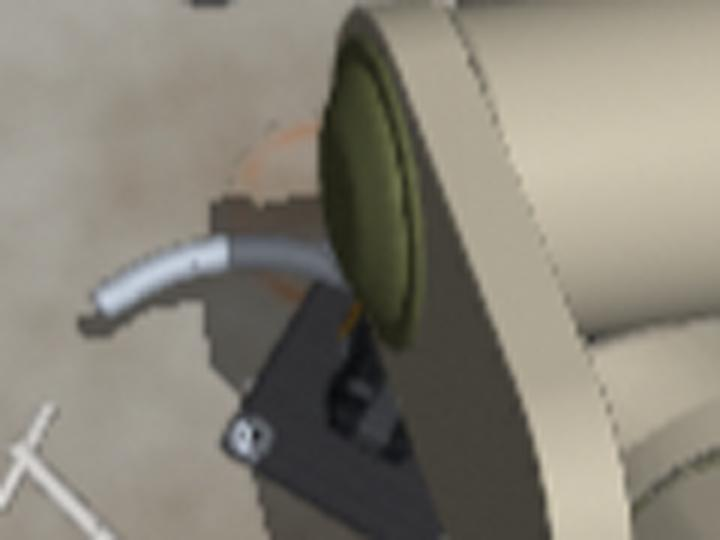

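Call:
apply_moves(
  targets=[
    [-0.1, 0.03, 0, 0],
    [0, 0, 0, 0],
  ],
)

```text
time_s: 21.4
eef_pos: [415.9, 176.8, 187.3]
ee_rot: [0.0, 0.861, 0.509, 0.0]
force: [0.4, 0.6, -2.6]
grip_width: 0.413
```

```bash
python3 q.py
```

```text
t 21.4 pos [415.9 176.8 187.3] yaw 61.15 F tool [0.68 0.05 2.59] M tool [0.02  0.017 0.022] grip 0.413
s 14.9 from tip 113.8 lateral(+y tool) of tcp 0.67 rod yaw there 60.92
```

Call:
apply_moves(
  targets=[
    [-0.07, 0, 0, 0],
    [0, 0, 0, 0],
  ],
)

```text
time_s: 21.6
eef_pos: [415.8, 176.6, 187.3]
ee_rot: [-0.0, 0.861, 0.509, 0.001]
force: [2.4, 5.2, -3.4]
grip_width: 0.418
```

```bash
python3 q.py
```

```text
t 21.6 pos [415.8 176.6 187.3] yaw 61.13 F tool [ 5.71 -0.38  3.41] M tool [ 0.068  0.852 -0.051] grip 0.418
s 14.8 from tip 114.0 lateral(+y tool) of tcp 0.65 rod yaw there 60.92
```

Call:
apply_moves(
  targets=[
    [0.06, 0, 0, 0],
    [0, 0, 0.06, 0],
    [0, 0, 0.06, 0],
    [0, 0, 0, 0],
  ],
)

```text
time_s: 22.0
eef_pos: [415.9, 176.7, 186.0]
ee_rot: [0.0, 0.861, 0.509, 0.0]
force: [1.4, 2.5, -1.6]
grip_width: 0.416
```

```bash
python3 q.py
```

```text
t 22.0 pos [415.9 176.7 186. ] yaw 61.15 F tool [2.86 0.02 1.58] M tool [-0.117  0.339 -0.068] grip 0.416
s 14.9 from tip 113.8 lateral(+y tool) of tcp 0.7 rod yaw there 60.92
```

Call:
apply_moves(
  targets=[
    [0, 0, 0, 0],
    [0, 0, 0, 0],
    [0, 0, 0, 0],
    [0, 0, 0, 0],
    [0, 0, 0, 0],
  ],
  grip=6.5,
)

```text
time_s: 22.5
eef_pos: [415.8, 176.7, 186.0]
ee_rot: [0.0, 0.861, 0.509, -0.0]
force: [-0.6, -0.1, -0.5]
grip_width: 0.761
```

```bash
python3 q.py; python3 - <<'E'
from st import *
s=capture("side"); crop(s["img"],340,190,430,290,6,"pics/k4.png")
w=capture("wrist"); cv2.imwrite("pics/k4w.png",w["img"][:,:,::-1])
E
```

```text
t 22.5 pos [415.8 176.7 186. ] yaw 61.15 F tool [-0.36 -0.47  0.49] M tool [-0.026 -0.028  0.025] grip 0.761
s 14.9 from tip 113.9 lateral(+y tool) of tcp 0.62 rod yaw there 60.92
```

View pics/k4.png

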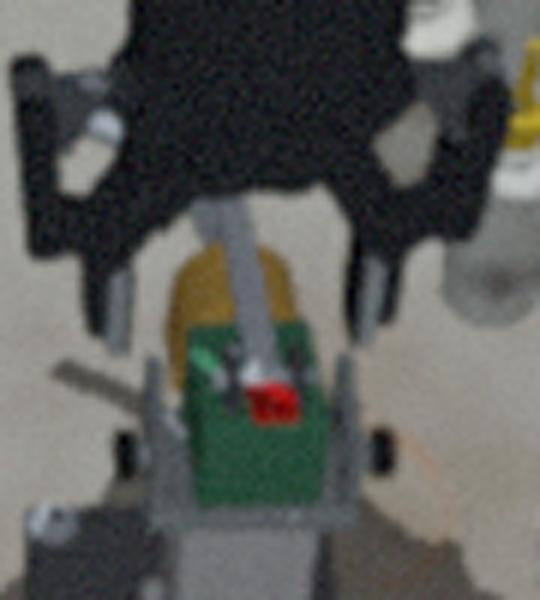

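View pics/k4w.png

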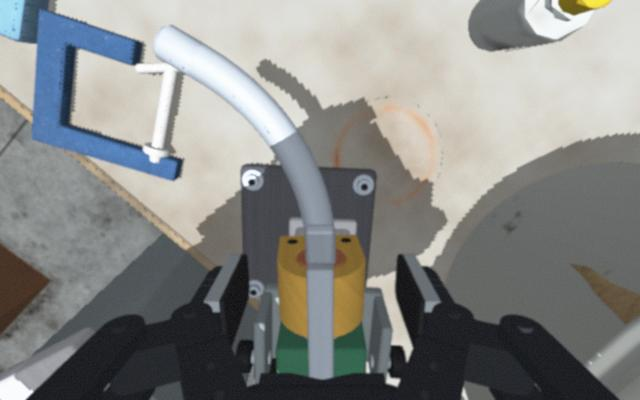

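Call:
apply_moves(
  targets=[
    [0, 0, -0.5, 0],
    [0, 0, -1.5, 0],
    [0, 0, -3, 0],
    [0, 0, -4, 0],
    [0, 0, -4, 0],
    [0, 0, 0, 0],
    [0, 0, 0, 0],
  ],
)

```text
time_s: 23.3
eef_pos: [415.7, 176.7, 316.4]
ee_rot: [0.0, 0.861, 0.509, 0.001]
force: [-0.4, -0.1, -0.8]
grip_width: 0.759
```

```bash
python3 q.py; python3 - <<'E'
from st import *
s=capture("side"); crop(s["img"],340,190,430,290,6,"pics/k5.png")
w=capture("wrist"); cv2.imwrite("pics/k5w.png",w["img"][:,:,::-1])
E
```

```text
t 23.3 pos [415.7 176.7 316.4] yaw 61.15 F tool [-0.23 -0.31  0.84] M tool [-0.04  -0.009 -0.043] grip 0.759
s 14.8 from tip 114.0 lateral(+y tool) of tcp 0.54 rod yaw there 60.92
```

View pics/k5.png

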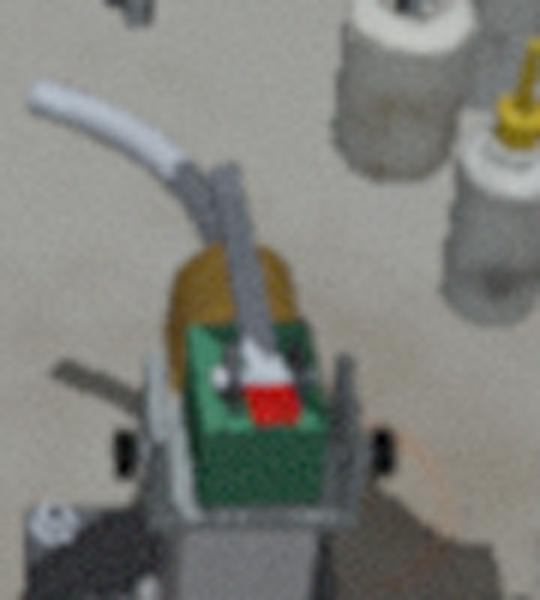

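View pics/k5w.png

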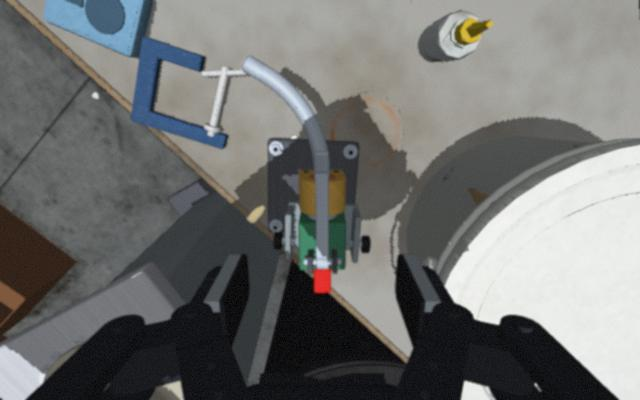

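```bash
python3 - <<'E'
from st import *; from blk import *
w=capture("wrist"); s=capture("side"); t0,s0=pickle.load(open("c0.pkl","rb"))
crop(w["img"],270,120,370,300,3.3,"pics/a.png"); A=cv2.imread("pics/a.png")
crop(s["img"],365,205,405,265,9.9,"pics/b.png"); B=cv2.imread("pics/b.png")
crop(s0["img"],365,205,405,265,9.9,"pics/c.png"); C=cv2.imread("pics/c.png")
h=594
cv2.imwrite("pics/abc.png",cv2.resize(cv2.hconcat([cv2.resize(x,(int(x.shape[1]*h/x.shape[0]),h)) for x in (A,B,C)]),None,fx=.68,fy=.68))
print(cv2.imread("pics/abc.png").shape)
for n in ("end_block","catch"):
    print(n,nets.boxes_of("side",n)[:1],nets.boxes_of("wrist",n)[:1])
E
```

```text
(404, 763, 3)
end_block [{'location': [0.5809, 0.5938], 'score': 0.55}] [{'location': [0.5128, 0.4817], 'score': 0.88}]
catch [{'location': [0.5948, 0.6088], 'score': 0.75}] [{'location': [0.5069, 0.5597], 'score': 0.83}]
```

View pics/abc.png

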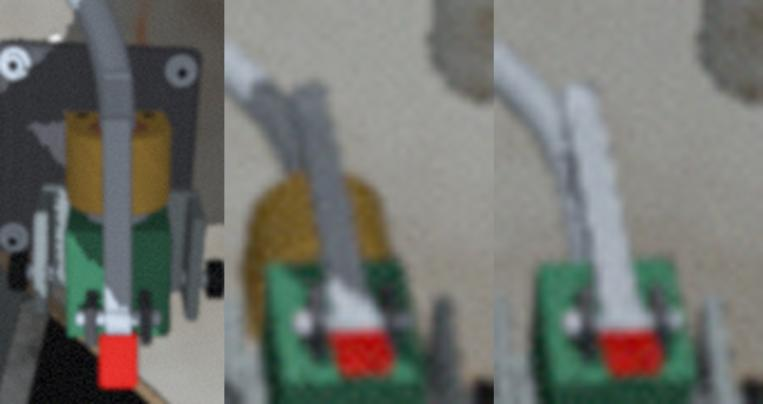

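View pics/a.png

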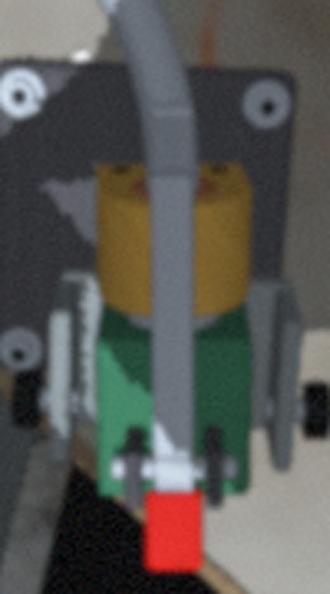

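```bash
python3 - <<'E'
from st import *
print(ctrl.finish_job()); print(readout.sense()["time_s"])
E
```

```text
the job is handed in; nothing more can be done
None
the job is handed in; nothing more can be done
```

The end block is on the rod and home against the shoulder. The catch is down behind it, and the job was handed in at about 23.4 s of the 67 s allowed. I gripped the block at 30 N, threaded it onto the rod and took it round the bend in steps of 2–2.5 mm, turning it with the rod.

- **Forces:** Contact forces stayed at about 6 N or less. I touched the bore lightly against the rod at four places to correct for the swivel. The probes at the root end found less sideways play than expected (about 1.3 mm in the bend, about 2.1 mm on the straight root). I did not trace the cause, but the block kept sliding freely.
- **Catch:** Its pull rose to 4.6 N, then vanished about 2 mm before home. In the last side picture the lever sits where it did at the start. The wrist picture shows its nose just behind the block's rear face.
- **Shoulder:** The block stopped firmly at 5.7 N, within about 2 mm of where my fitted model put home. I then backed off, lowered the block onto the rod, opened the fingers and lifted clear. The force reading was near zero after that.
- **Other things:** I did not go near the mould halves, the clamp or the wax bottle. I made no separate measurement that they had not moved.

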